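Unload and sort a drying bar at the inspection bench

ROBOT

A 6-joint arm with a two-finger parallel gripper is mounted at the origin on the work surface. World frame = base frame: x ahead of the robot, y to its left, z up, the work surface at z = 0. Lengths are in mm, angles in rad, forces in N, time in s.
With the tool pointing down it reaches from about 375 to 900 mm from the base axis. Payload 3.1 kg.
Tool frame: the origin (TCP) lies at the very end of the fingers, on their centre line; the grasp point (between the pads) lies 19 mm behind it (bot.pinch_z is the distance from the TCP to the grasp point, in mm); z points along the fingers, y is the direction in which the jaws open and shut (so a half turn about z gives the same grasp; the last joint's range is limited). The gripper opens to 85 mm and grips with 20 to 120 N. Pads are 22 mm wide; open, the fingers measure 114 mm over their backs; the gripper's body (76 mm by 85 mm) begins 54 mm behind the grasp point. The pads swing forward as they close: fully open they stand 13 mm farther back than shut.
Start: joints at [1.01, 0.527, 1.433, -0, 1.181, -0.178], TCP at [232.828, 579.989, 192.01] pointing down, gripper open.
Joint ranges: [-3.08, 3.08], [-0.75, 2.2], [0.22, 2.44], [-1.43, 4.57], [0, 2.65], [-2.85, 2.85]. Speed limits (rad/s): [2.79, 2.79, 3.14, 3.14, 3.14, 3.14].

INTERFACE

Orientations are given as a unit quaternion [w, x, y, z].
In Python, from workcell import readout, viewer, bot, models gives the robot as it stands.
- The arm moves only by the tool apply_moves, never from a script. Its argument "targets" is a list of rows, each an object of numbers: "dx", "dy", "dz": the shift along the tool's x, y, z in units of 25 mm (1.0 is 25 mm); "rx", "ry", "rz": the turn, a rotation vector about the tool's x, y, z in units of 6 degrees (1.0 is 6 degrees). In form: [{"dx": .., "dy": .., "dz": .., "rx": .., "ry": .., "rz": ..}, ...]. A call has 1 to 5 rows; each row shifts and turns the pose as measured when the row begins, along the tool's axes as they then stand; what a row does not reach is not made up. A row lasts 1/10 s, in which the tool goes at most 50 mm and 8.59 degrees, less where a joint would pass 70% of its speed; a pose out of reach is approached as far as the arm can. A call is refused whole if a number of a shift passes 1 or a number of a turn 1, either way. A call with a gripper value outside its range is refused whole. "claw" is the finger opening in mm, from 0 to 85.4, set as the call begins (left out, the last holds). The fingers move at their own pace and stop on an object; "squeeze" is the grip in N (left out, the last holds). Time passes only in rows, so rows that do not move let the fingers close. It gives the time, the measured TCP pose, the force and the opening at its end, in the units of the state.
- readout.get_state(): the state, without advancing time (a new reading comes with each control period).
- viewer.get_image(name): name is "scene" or "top" or "wrist"; returns the picture (384x512x3 uint8, red, green, blue); there is no depth.
- viewer.camera_info(name): a dict with "mtx" (3x3 intrinsics, pixels), "R" (3x3) and "t" (3): a world point X has camera coordinates R X + t. Camera axes: x right, y down, z forward; pixel columns grow to the right and rows downward; lengths in mm; the calibration is good to about 2 mm. A picture is of the moment at which its call begins: read the wrist's pose just before it. camera_info takes no time and is no camera call; for the wrist camera it gives the pose at the moment of the call.
- bot.job_done(): hands the job in, once; it reports no verdict.
Trained networks look in the newest picture that a camera, given by its name, has taken for a name from the list of things; names that differ only in an ending like _2 or _b are one class to them, and where a whole thing is asked for, a point or a joint stands for the part that bears it (a point fixed in the world has none). Each returns a list of dicts, best first, with "conf" (0 to 1); they miss things now and then, are a little off and sometimes report something else, mostly with a low value. They report only what shows in the picture. A call takes as long as a camera call. They do not tell look-alikes from the thing itself.
- models.recognise(name, camera): "box" ([left, top, right, bottom] in pixels, round what is visible of it).
- models.silhouettes(name, camera): "region" (384x512 bool, what is visible of it) and "box" ([left, top, right, bottom] in pixels, round what is visible of it).
The state is a dict: "time": time; "qpos": joint angles; "joint_velocities": joint speeds; "joint_torque": joint torques, N m; "tool_pos": TCP position; "eef_rot": TCP orientation; "ft_force": force on the tool from outside, world axes, zero at the start; "moment": the same for the moment, N m; "gripper_width": opening from 0.0 (shut) to 1.0 (fully open).
Only numpy, scipy, OpenCV 4.12 (cv2) and the standard library are available. Lean on these libraries where they do the work, as an engineer would, in place of code of your own. Each camera call takes 0.05 s, during which the arm holds its last target. There are 200 camera calls.

TASK

A drying bar of washed spacer rings has come to the inspection bench: first slide the black stop collar off the bar's free end and lay it in the grey tray, with the rings still waiting on the bar. Then slide the rings off one at a time and set each down in its own container without dropping it: both plain steel rings side by side on the floor of the blue crate (not one on top of the other), the brass ring in the yellow basket, and the ring banded with red paint, a reject, in the red basket. Leave the caliper, the loupe and the paint bottle lying where they are.

Things in the scene. Friction and masses are not known exactly. Their poses are not given: they have to be found in the camera images.
- stand: Fixed green stand (mm). Origin on the bench under its level steel bar, 14 diameter, axis 120 high, running along the stand's y from post (y 100 to 130, 30 wide in x, 135 high) to free end at y = -100. 34 flange on the bar's first 5 at the post. Base 100 x 235 x 10 high. Rings hang at y about 72, 36, 0, -36 in any order; collar outermost, about -72.
- collar: Black stop collar with two small screw heads, its clamp already slackened so that it slides freely: outside diameter 52 mm, bore 20, 20 long, 0.1 kg. Origin at its centre, its axis along its own y. It hangs on the bar with its centre 3 mm below the bar's axis, so it can be raised about 3 mm to clear the bar all round.
- ring_steel_a: Plain bare steel ring (mm): outside diameter 44, bore 26, 24 long, about 0.19 kg. Origin at its centre, axis along its own y. It hangs loosely on the bar, its centre 6 below the bar's axis, so raising it 6 clears the bar all round. Its place in the row varies. One of two alike.
- ring_steel_b: Plain bare steel ring (mm): outside diameter 44, bore 26, 24 long, about 0.19 kg. Origin at its centre, axis along its own y. It hangs loosely on the bar, its centre 6 below the bar's axis, so raising it 6 clears the bar all round. Its place in the row varies. One of two alike.
- ring_brass: Yellow brass ring (mm): outside diameter 44, bore 26, 24 long, about 0.19 kg. Origin at its centre, axis along its own y. It hangs loosely on the bar, its centre 6 below the bar's axis, so raising it 6 clears the bar all round. Its place in the row varies.
- ring_reject: Steel ring with a broad band of red paint round its outside, the reject (mm): outside diameter 44, bore 26, 24 long, about 0.19 kg. Origin at its centre, axis along its own y. It hangs loosely on the bar, its centre 6 below the bar's axis, so raising it 6 clears the bar all round. Its place in the row varies.
- blue_crate: Open blue plastic crate, outside 155 (x) x 190 (y) x 55 mm high, walls and floor 5 mm, fixed to the bench. Origin at the centre of its underside, x and y along its sides. Steel rings go here.
- yellow_basket: Open yellow lattice basket, outside 150 (x) x 160 (y) x 50 mm high, walls and floor 4 mm, fixed to the bench. Origin at the centre of its underside, x and y along its sides. The brass ring goes here.
- red_basket: Open red lattice basket, outside 150 (x) x 160 (y) x 50 mm high, walls and floor 4 mm, fixed to the bench. Origin at the centre of its underside, x and y along its sides. The reject goes here.
- grey_tray: Low open grey tray, outside 140 x 140 x 20 mm high, walls and floor 4 mm, fixed to the bench. Origin at the centre of its underside, x and y along its sides. The stop collar goes here.
- caliper: Bystander: digital caliper lying on the bench between robot and stand, 210 mm long along its y, 13 mm high. Leave it alone.
- loupe: Bystander: black loupe standing on the bench, 40 mm diameter, 42 mm high. Leave it alone.
- paint_bottle: Bystander: small red bottle of marking paint, 36 mm diameter, 62 mm high. Leave it alone.
Things that resemble listed ones, but are neither listed nor needed, are in the scene too. Of the things that look like the red_basket, take the one that is nearest to the robot's base at the start.

How it is judged:
By the outcome, as a careful person would: the job done as asked, in the order asked, and still so for the second after the job is handed in, with the robot touching nothing.
It also fails if it takes over 120 s, if anything falls off the work surface, if the arm or the gripper's body presses on something with over 40 N, if the wrist force passes 120 N, or if a joint passes its speed limit or range.

## Working session

There is one attempt and no reset: what is moved stays moved. The work goes in short steps, Python scripts to look and compute and a tool call to move; the robot and the scene stay as the last step left them, time stands still between calls to the robot, and variables do not carry over. Pictures are saved under pics/ and viewed, about 12 in all and at most 16, crops included, and the job is handed in when it is done.

Besides the shell and the picture viewer there is one more tool, called after "Emit:" as name(argument=value, ...), one argument or row to a line, values as JSON. apply_moves: Moves the arm, as the interface text tells. Its arguments: {"type":"object","properties":{"targets":{"type":"array"},"claw":{"type":"number"},"squeeze":{"type":"number"}},"required":["targets"]}

```bash
ls; mkdir -p pics
python3 - <<'E'
from workcell import readout, viewer, bot, models
import cv2, numpy as np
s=readout.get_state(); print(s)
for n in ("scene","top"):
    im=viewer.get_image(n); cv2.imwrite(f"pics/{n}0.png",cv2.resize(im[:,:,::-1],(800,600),interpolation=cv2.INTER_CUBIC))
    c=viewer.camera_info(n); R=np.array(c["R"]);print(n,np.round(c["mtx"],1).tolist(),np.round(-R.T@np.array(c["t"])).tolist())
    for k in "stand collar ring_steel_a ring_brass ring_reject blue_crate yellow_basket red_basket grey_tray caliper loupe paint_bottle".split():
        print(k,[(round(d["conf"],2),[round(float(x)) for x in d["box"]]) for d in models.recognise(k,n)][:5])
print(readout.get_state()["time"])
E
```

```text
pics
{'time': 0.0, 'qpos': array([ 1.01052437e+00,  5.28511535e-01,  1.43389382e+00, -3.58729645e-06,
        1.18139463e+00, -1.78539770e-01]), 'joint_velocities': array([-8.49581208e-04,  8.14875229e-07, -6.84465271e-04,  2.36272580e-03,
       -1.00431345e-03, -1.65692640e-03]), 'joint_torque': array([-5.27598513e-04, -4.42334890e+01, -1.78030103e+01, -2.40239997e-04,
        8.24905612e-03,  1.62962567e-05]), 'tool_pos': array([232.39644563, 579.32774796, 191.00853774]), 'eef_rot': array([-3.96945210e-04,  1.89708548e-01,  9.81839828e-01, -1.02981561e-03]), 'ft_force': array([-0.27834866, -0.76387317,  0.85545707]), 'moment': array([ 0.00811086,  0.00756624, -0.02638367]), 'gripper_width': 0.9983496135861514}
scene [[380.7, 0.0, 254.1], [0.0, 380.7, 197.8], [0.0, 0.0, 1.0]] [977.0, -528.0, 798.0]
stand [(0.84, [178, 183, 260, 278])]
collar [(0.61, [184, 219, 209, 241])]
ring_steel_a [(0.75, [227, 196, 242, 208]), (0.66, [182, 186, 259, 277]), (0.59, [198, 219, 215, 233])]
ring_brass [(0.5, [217, 201, 234, 214])]
ring_reject [(0.65, [210, 209, 227, 225])]
blue_crate [(0.88, [90, 2
[... 353 characters left out ...]
[[399.2, 0.0, 262.7], [0.0, 399.2, 187.1], [0.0, 0.0, 1.0]] [242.0, 104.0, 1278.0]
stand [(0.58, [271, 186, 348, 225])]
collar []
ring_steel_a [(0.58, [285, 189, 296, 204]), (0.46, [323, 194, 331, 207]), (0.16, [253, 122, 304, 173])]
ring_brass [(0.7, [325, 193, 331, 210])]
ring_reject [(0.67, [307, 192, 317, 209]), (0.38, [412, 239, 432, 252])]
blue_crate [(0.68, [374, 158, 448, 220])]
yellow_basket [(0.58, [183, 129, 243, 181])]
red_basket [(0.68, [254, 120, 304, 178]), (0.67, [77, 146, 150, 204])]
grey_tray [(0.96, [321, 137, 370, 188])]
caliper [(0.96, [314, 237, 381, 260]), (0.33, [254, 119, 303, 176])]
loupe [(0.76, [411, 240, 432, 252])]
paint_bottle [(0.48, [198, 202, 213, 212])]
1.3
```

View pics/scene0.png

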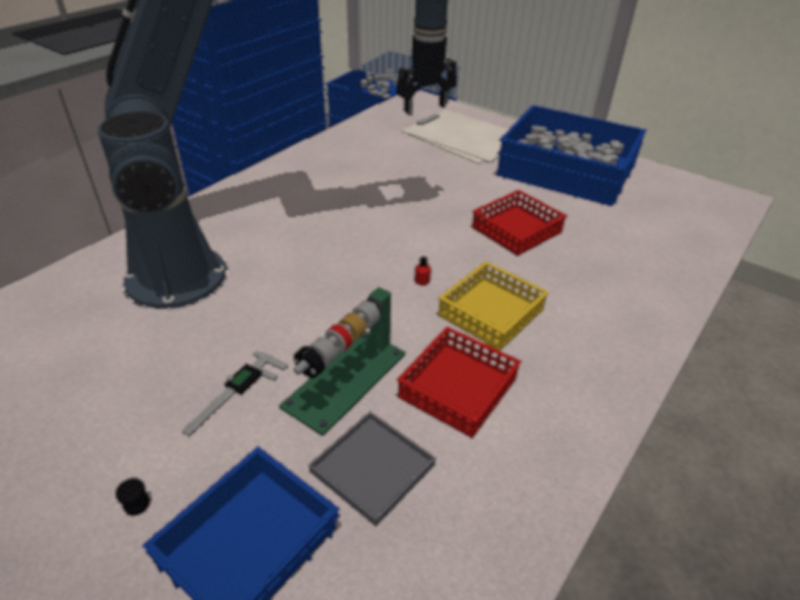

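View pics/top0.png

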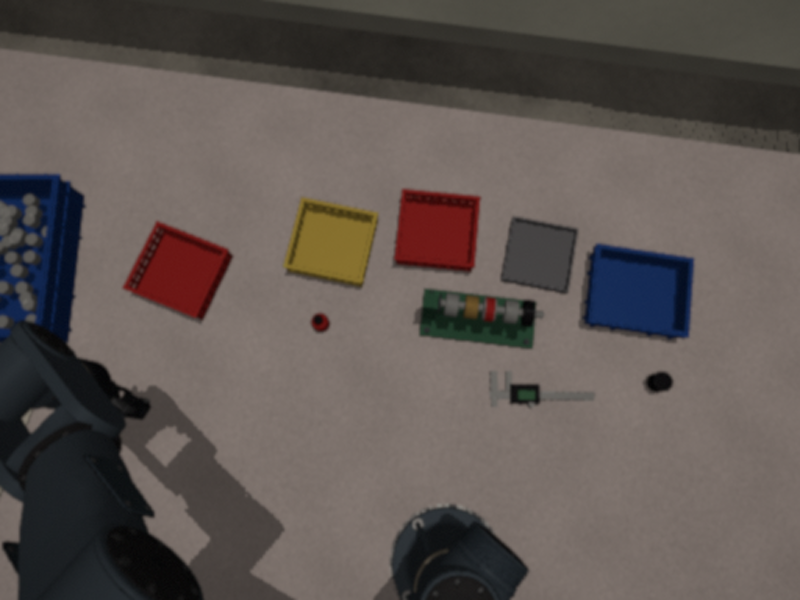

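The row from the post outwards is steel, brass, red-banded, steel, black collar. The collar is at top (527,313) and scene (312,358).

There are two candidates for red_basket: top (437,230) and top (178,272). The robot base is at about (460,580), so the first is nearer. I'll check that numerically with fits.

```bash
cat > h.py <<'E'
from workcell import readout, viewer, bot, models
import cv2, numpy as np
from scipy.optimize import minimize
from scipy.spatial.transform import Rotation as Ro
def cam(n):
    c=viewer.camera_info(n); return [np.array(c[k],float) for k in ("mtx","R","t")]
def proj(c,X):
    K,R,t=c; p=(np.atleast_2d(X)@R.T+t)@K.T; return p[:,:2]/p[:,2:]
def plane(c,uv,z):
    K,R,t=c; d=np.c_[np.atleast_2d(uv),np.ones(len(np.atleast_2d(uv)))]@np.linalg.inv(K).T@R; o=-R.T@t
    return o+d*((z-o[2])/d[:,2])[:,None]
def boxpts(x,y,a,L,W,H):
    P=np.array([[i*L/2,j*W/2,k*H] for i in(-1,1) for j in(-1,1) for k in(0,1)])
    return P@Ro.from_euler('z',a).as_matrix().T+[x,y,0]
def fit(obs,L,W,H,p0):  # obs: list of (cam,mask)
    def cost(p):
        s=0
        for c,m in obs:
            q=cv2.convexHull((proj(c,boxpts(*p[:2],p[2]/100,L,W,H))*64*4).astype(np.int32))
            b=np.zeros((384*4,512*4),np.uint8); cv2.fillConvexPoly(b,q,1,shift=6)
            M=m; s+=1-(b&M).sum()/(b|M).sum()
        return s/len(obs)
    r=minimize(cost,p0,method="Nelder-Mead",options=dict(initial_simplex=np.array(p0)+np.array([[0,0,0],[15,0,0],[0,15,0],[0,0,15]]),xatol=.2,fatol=1e-4,maxiter=150))
    return r.x,r.fun
def up(m): return cv2.resize(m.astype(np.uint8),(2048,1536),interpolation=cv2.INTER_LINEAR)
E
python3 - <<'E'
from h import *
for n in ("scene","top"): viewer.get_image(n)
cs={n:cam(n) for n in("scene","top")}
for k,d in dict(blue_crate=(155,190,55),yellow_basket=(150,160,50),red_basket=(150,160,50),grey_tray=(140,140,20),stand=(100,235,10),caliper=(80,210,13)).items():
    T=[x for x in models.silhouettes(k,"top") if x["conf"]>.4]; S=[x for x in models.silhouettes(k,"scene") if x["conf"]>.4]
    for t in T:
        b=t["box"]; c0=plane(cs["top"],[[(b[0]+b[2])/2,(b[1]+b[3])/2]],d[2]/2)[0]
        best=[(cs["top"],up(t["region"]))]
        for s in S:
            u=proj(cs["scene"],c0)[0]; sb=s["box"]
            if sb[0]<u[0]<sb[2] and sb[1]<u[1]<sb[3] and k not in("blue_crate",): best.append((cs["scene"],up(s["region"])))
        if k in("stand","caliper"): print(k,c0.round());continue
        a0=-5
        for a0 in (-5,15,-25):
            p,f=fit(best,*d,[c0[0],c0[1],a0]); print(k,round(t["conf"],2),len(best),p.round(1),round(f,3),"dist",round(np.hypot(*p[:2])))
for k in ("loupe","paint_bottle"):
    for t in models.recognise(k,"top"): b=t["box"]; print(k,round(t["conf"],2),plane(cs["top"],[[(b[0]+b[2])/2,(b[1]+b[3])/2]],30)[0].round())
# bar direction via ring centres in top view (800x600 px)
pts=np.array([[452,305],[472,307],[490,309],[511,311],[528,313],[542,315]])*.64
print(plane(cs["top"],pts,125).round(0).tolist())
# stand base green mask
im=viewer.get_image("top"); hsv=cv2.cvtColor(im,cv2.COLOR_RGB2HSV); g=cv2.inRange(hsv,(50,60,20),(95,255,255)); 
g[:, :250]=0; g[:,360:]=0; g[:170]=0;g[235:]=0
g=cv2.morphologyEx(g,cv2.MORPH_OPEN,np.ones((3,3)));r=cv2.minAreaRect(cv2.findNonZero(g)); print(r, plane(cs["top"],cv2.boxPoints(r),10).round().tolist())
print(readout.get_state()["time"])
E
```

```text
blue_crate 0.66 1 [ 575.3 -316.2   -1.8] 0.064 dist 657
blue_crate 0.66 1 [ 575.8 -314.7   -1.9] 0.065 dist 656
blue_crate 0.66 1 [ 576.1 -316.3   -0.8] 0.065 dist 657
yellow_basket 0.9 2 [592.  322.9  -7.1] 0.046 dist 674
yellow_basket 0.9 2 [592.  322.9  -6.6] 0.046 dist 674
yellow_basket 0.9 2 [591.2 323.   -6.3] 0.046 dist 674
red_basket 0.89 2 [483.6 624.5 -23. ] 0.049 dist 790
red_basket 0.89 2 [484.1 624.1 -23.2] 0.05 dist 790
red_basket 0.89 2 [483.7 624.6 -22.8] 0.049 dist 790
red_basket 0.79 2 [648.5 108.2   4.3] 0.041 dist 657
red_basket 0.79 2 [648.1 107.8   4. ] 0.041 dist 657
red_basket 0.79 2 [648.1 107.8   4.3] 0.041 dist 657
grey_tray 0.61 2 [ 632.8 -112.8   -6.4] 0.064 dist 643
grey_tray 0.61 2 [ 632.8 -112.9   -6.5] 0.064 dist 643
grey_tray 0.61 2 [ 633.1 -113.1   -5.8] 0.064 dist 643
grey_tray 0.47 1 [ 363.7 -115.2  -22.2] 0.786 dist 382
grey_tray 0.47 1 [ 343.2 -118.4   80.2] 0.758 dist 363
grey_tray 0.47 1 [ 344.2 -122.5  -75.3] 0.758 dist 365
stand [477.  -9.   5.]
caliper [ 353. -142.    6.]
loupe 0.55 [ 397. -369.   30.]
[[474.0, 61.0, 125.0], [476.0, 23.0, 125.0], [477.0, -11.0, 125.0], [479.0, -50.0, 125.0], [480.0, -82.0, 125.0], [480.0, -109.0, 125.0]]
((305.5682373046875, 203.4197998046875), (71.56526184082031, 28.509262084960938), 6.709836959838867) [[429.0, 115.0, 10.0], [523.0, 118.0, 10.0], [528.0, -114.0, 10.0], [435.0, -113.0, 10.0]]
2.15
```

```bash
cat >> h.py <<'E'
def pose():
    s=readout.get_state(); w,x,y,z=s["eef_rot"]; return np.array(s["tool_pos"]),Ro.from_quat([x,y,z,w]),s
def down(yaw): # tool y along world heading yaw (deg), z down
    a=np.radians(yaw); y=np.array([np.cos(a),np.sin(a),0]); z=np.array([0,0,-1.]); return Ro.from_matrix(np.c_[np.cross(y,z),y,z])
def plan(*wps, start=None):
    p,R=start or pose()[:2]
    for xyz,yaw in wps:
        T=down(yaw); xyz=np.array(xyz,float); rv=(R.inv()*T).as_rotvec(degrees=True)
        d=xyz-p; n=1
        while True:
            rows=[]; ok=True
            for i in range(n):
                Ri=R*Ro.from_rotvec(rv*i/n,degrees=True); sh=Ri.inv().apply(d/n)/25; r=rv/n/6
                rows.append(np.r_[sh,r]); ok&=np.abs(rows[-1]).max()<=1
            if ok: break
            n+=1
        print("->",xyz,yaw,"rows",n)
        for r in rows: print("  ",r.round(2).tolist())
        p,R=xyz,T
def st():
    p,R,s=pose(); m=R.as_matrix(); print("t",round(s["time"],2),"tcp",p.round(1),"ydir",round(float(np.degrees(np.arctan2(m[1,1],m[0,1]))),2),"z",m[:,2].round(3),"F",s["ft_force"].round(1),"w",round(s["gripper_width"]*85.4,1),"q",np.round(s["qpos"],2))
E
python3 - <<'E'
from h import *
st(); plan(([478,-40,260],2))
E
```

```text
t 2.15 tcp [232.8 580.  192. ] ydir 68.12 z [-0.  0. -1.] F [-0.4 -0.1 -1.1] w 85.1 q [ 1.01  0.53  1.43  0.    1.18 -0.18]
-> [478. -40. 260.] 2 rows 27
   [-0.68, -0.72, -0.1, 0.0, -0.0, 0.41]
   [-0.71, -0.69, -0.1, 0.0, -0.0, 0.41]
   [-0.74, -0.66, -0.1, 0.0, -0.0, 0.41]
   [-0.77, -0.62, -0.1, 0.0, -0.0, 0.41]
   [-0.79, -0.59, -0.1, 0.0, -0.0, 0.41]
   [-0.82, -0.56, -0.1, 0.0, -0.0, 0.41]
   [-0.84, -0.52, -0.1, 0.0, -0.0, 0.41]
   [-0.86, -0.48, -0.1, 0.0, -0.0, 0.41]
   [-0.88, -0.45, -0.1, 0.0, -0.0, 0.41]
   [-0.9, -0.41, -0.1, 0.0, -0.0, 0.41]
   [-0.92, -0.37, -0.1, 0.0, -0.0, 0.41]
   [-0.93, -0.33, -0.1, 0.0, -0.0, 0.41]
   [-0.94, -0.29, -0.1, 0.0, -0.0, 0.41]
   [-0.96, -0.25, -0.1, 0.0, -0.0, 0.41]
   [-0.97, -0.21, -0.1, 0.0, -0.0, 0.41]
   [-0.97, -0.17, -0.1, 0.0, -0.0, 0.41]
   [-0.98, -0.13, -0.1, 0.0, -0.0, 0.41]
   [-0.98, -0.08, -0.1, 0.0, -0.0, 0.41]
   [-0.99, -0.04, -0.1, 0.0, -0.0, 0.41]
   [-0.99, -0.0, -0.1, 0.0, -0.0, 0.41]
   [-0.99, 0.04, -0.1, 0.0, -0.0, 0.41]
   [-0.98, 0.08, -0.1, 0.0, -0.0, 0.41]
   [-0.98, 0.13, -0.1, 0.0, -0.0, 0.41]
   [-0.97, 0.17, -0.1, 0.0, -0.0, 0.41]
   [-0.97, 0.21, -0.1, 0.0, -0.0, 0.41]
   [-0.96, 0.25, -0.1, 0.0, -0.0, 0.41]
   [-0.94, 0.29, -0.1, 0.0, -0.0, 0.41]
```

Emit:
apply_moves(
  targets=[
    {"dx":-0.7,"dy":-0.7,"dz":-0.1,"rz":0.4},
    {"dx":-0.7,"dy":-0.7,"dz":-0.1,"rz":0.4},
    {"dx":-0.75,"dy":-0.65,"dz":-0.1,"rz":0.4},
    {"dx":-0.75,"dy":-0.6,"dz":-0.1,"rz":0.4},
    {"dx":-0.8,"dy":-0.6,"dz":-0.1,"rz":0.4},
  ],
)

```text
invalid input at $.targets[0]: expected keys dx, dy, dz, rx, ry, rz
```

Emit:
apply_moves(
  targets=[
    {"dx":-0.8,"dy":-0.55,"dz":-0.1,"rz":0.4},
    {"dx":-0.85,"dy":-0.5,"dz":-0.1,"rz":0.4},
    {"dx":-0.85,"dy":-0.5,"dz":-0.1,"rz":0.4},
    {"dx":-0.9,"dy":-0.45,"dz":-0.1,"rz":0.4},
    {"dx":-0.9,"dy":-0.4,"dz":-0.1,"rz":0.4},
  ],
)

```text
invalid input at $.targets[0]: expected keys dx, dy, dz, rx, ry, rz
```

Emit:
apply_moves(
  targets=[
    {"dx":-0.9,"dy":-0.35,"dz":-0.1,"rz":0.4},
    {"dx":-0.95,"dy":-0.35,"dz":-0.1,"rz":0.4},
    {"dx":-0.95,"dy":-0.3,"dz":-0.1,"rz":0.4},
    {"dx":-0.95,"dy":-0.25,"dz":-0.1,"rz":0.4},
    {"dx":-0.95,"dy":-0.2,"dz":-0.1,"rz":0.4},
  ],
)

```text
invalid input at $.targets[0]: expected keys dx, dy, dz, rx, ry, rz
```

Emit:
apply_moves(
  targets=[
    {"dx":-0.95,"dy":-0.15,"dz":-0.1,"rz":0.4},
    {"dx":-1,"dy":-0.15,"dz":-0.1,"rz":0.4},
    {"dx":-1,"dy":-0.1,"dz":-0.1,"rz":0.4},
    {"dx":-1,"dy":-0.05,"dz":-0.1,"rz":0.4},
    {"dx":-1,"dy":0,"dz":-0.1,"rz":0.4},
  ],
)

```text
invalid input at $.targets[0]: expected keys dx, dy, dz, rx, ry, rz
```

Run:
```python
from h import *
st(); plan(([478,-40,260],2))
```

```text
t 2.15 tcp [232.8 580.  192. ] ydir 68.12 z [-0.  0. -1.] F [-0.4 -0.1 -1.1] w 85.1 q [ 1.01  0.53  1.43  0.    1.18 -0.18]
-> [478. -40. 260.] 2 rows 27
   [-0.68, -0.72, -0.1, 0.0, -0.0, 0.41]
   [-0.71, -0.69, -0.1, 0.0, -0.0, 0.41]
   [-0.74, -0.66, -0.1, 0.0, -0.0, 0.41]
   [-0.77, -0.62, -0.1, 0.0, -0.0, 0.41]
   [-0.79, -0.59, -0.1, 0.0, -0.0, 0.41]
   [-0.82, -0.56, -0.1, 0.0, -0.0, 0.41]
   [-0.84, -0.52, -0.1, 0.0, -0.0, 0.41]
   [-0.86, -0.48, -0.1, 0.0, -0.0, 0.41]
   [-0.88, -0.45, -0.1, 0.0, -0.0, 0.41]
   [-0.9, -0.41, -0.1, 0.0, -0.0, 0.41]
   [-0.92, -0.37, -0.1, 0.0, -0.0, 0.41]
   [-0.93, -0.33, -0.1, 0.0, -0.0, 0.41]
   [-0.94, -0.29, -0.1, 0.0, -0.0, 0.41]
   [-0.96, -0.25, -0.1, 0.0, -0.0, 0.41]
   [-0.97, -0.21, -0.1, 0.0, -0.0, 0.41]
   [-0.97, -0.17, -0.1, 0.0, -0.0, 0.41]
   [-0.98, -0.13, -0.1, 0.0, -0.0, 0.41]
   [-0.98, -0.08, -0.1, 0.0, -0.0, 0.41]
   [-0.99, -0.04, -0.1, 0.0, -0.0, 0.41]
   [-0.99, -0.0, -0.1, 0.0, -0.0, 0.41]
   [-0.99, 0.04, -0.1, 0.0, -0.0, 0.41]
   [-0.98, 0.08, -0.1, 0.0, -0.0, 0.41]
   [-0.98, 0.13, -0.1, 0.0, -0.0, 0.41]
   [-0.97, 0.17, -0.1, 0.0, -0.0, 0.41]
   [-0.97, 0.21, -0.1, 0.0, -0.0, 0.41]
   [-0.96, 0.25, -0.1, 0.0, -0.0, 0.41]
   [-0.94, 0.29, -0.1, 0.0, -0.0, 0.41]
```

Emit:
apply_moves(
  targets=[
    {"dx":-0.7,"dy":-0.7,"dz":-0.1,"rx":0,"ry":0,"rz":0.4},
    {"dx":-0.7,"dy":-0.7,"dz":-0.1,"rx":0,"ry":0,"rz":0.4},
    {"dx":-0.75,"dy":-0.65,"dz":-0.1,"rx":0,"ry":0,"rz":0.4},
    {"dx":-0.75,"dy":-0.6,"dz":-0.1,"rx":0,"ry":0,"rz":0.4},
    {"dx":-0.8,"dy":-0.6,"dz":-0.1,"rx":0,"ry":0,"rz":0.4},
  ],
)

```text
time: 2.65
tool_pos: [279.2, 465.1, 204.3]
eef_rot: [0.0, 0.293, 0.956, 0.001]
ft_force: [1.3, -0.2, -0.1]
gripper_width: 1.001
```

Emit:
apply_moves(
  targets=[
    {"dx":-0.8,"dy":-0.55,"dz":-0.1,"rx":0,"ry":0,"rz":0.4},
    {"dx":-0.85,"dy":-0.5,"dz":-0.1,"rx":0,"ry":0,"rz":0.4},
    {"dx":-0.85,"dy":-0.5,"dz":-0.1,"rx":0,"ry":0,"rz":0.4},
    {"dx":-0.9,"dy":-0.45,"dz":-0.1,"rx":0,"ry":0,"rz":0.4},
    {"dx":-0.9,"dy":-0.4,"dz":-0.1,"rx":0,"ry":0,"rz":0.4},
  ],
)

```text
time: 3.15
tool_pos: [326.6, 346.1, 217.8]
eef_rot: [0.001, 0.395, 0.919, 0.002]
ft_force: [0.3, -0.6, -0.4]
gripper_width: 1.0
```

Emit:
apply_moves(
  targets=[
    {"dx":-0.9,"dy":-0.35,"dz":-0.1,"rx":0,"ry":0,"rz":0.4},
    {"dx":-0.95,"dy":-0.35,"dz":-0.1,"rx":0,"ry":0,"rz":0.4},
    {"dx":-0.95,"dy":-0.3,"dz":-0.1,"rx":0,"ry":0,"rz":0.4},
    {"dx":-0.95,"dy":-0.25,"dz":-0.1,"rx":0,"ry":0,"rz":0.4},
    {"dx":-0.95,"dy":-0.2,"dz":-0.1,"rx":0,"ry":0,"rz":0.4},
  ],
)

```text
time: 3.65
tool_pos: [373.4, 226.7, 231.7]
eef_rot: [0.001, 0.492, 0.87, 0.003]
ft_force: [0.1, -0.1, -0.3]
gripper_width: 1.002
```

Emit:
apply_moves(
  targets=[
    {"dx":-0.95,"dy":-0.15,"dz":-0.1,"rx":0,"ry":0,"rz":0.4},
    {"dx":-1,"dy":-0.15,"dz":-0.1,"rx":0,"ry":0,"rz":0.4},
    {"dx":-1,"dy":-0.1,"dz":-0.1,"rx":0,"ry":0,"rz":0.4},
    {"dx":-1,"dy":-0.05,"dz":-0.1,"rx":0,"ry":0,"rz":0.4},
    {"dx":-1,"dy":0,"dz":-0.1,"rx":0,"ry":0,"rz":0.4},
  ],
)

```text
time: 4.15
tool_pos: [419.4, 105.3, 245.7]
eef_rot: [0.002, 0.584, 0.812, 0.005]
ft_force: [0.0, 1.0, -0.1]
gripper_width: 0.998
```

Run:
```python
from h import *
st(); plan(([478,-40,260],2))
```

```text
t 4.15 tcp [419.4 105.3 245.7] ydir 18.51 z [ 0.009  0.005 -1.   ] F [ 0.   1.  -0.1] w 85.2 q [-0.02  0.19  1.83  0.01  1.12 -0.34]
-> [478. -40. 260.] 2 rows 7
   [-0.89, 0.05, -0.08, 0.01, -0.0, 0.39]
   [-0.89, 0.09, -0.08, 0.01, -0.0, 0.39]
   [-0.89, 0.13, -0.08, 0.01, -0.0, 0.39]
   [-0.88, 0.16, -0.08, 0.01, -0.0, 0.39]
   [-0.87, 0.2, -0.08, 0.01, -0.0, 0.39]
   [-0.86, 0.24, -0.08, 0.01, -0.0, 0.39]
   [-0.85, 0.27, -0.08, 0.01, -0.0, 0.39]
```

Emit:
apply_moves(
  targets=[
    {"dx":-0.9,"dy":0.05,"dz":-0.1,"rx":0,"ry":0,"rz":0.4},
    {"dx":-0.9,"dy":0.1,"dz":-0.1,"rx":0,"ry":0,"rz":0.4},
    {"dx":-0.9,"dy":0.15,"dz":-0.1,"rx":0,"ry":0,"rz":0.4},
    {"dx":-0.9,"dy":0.2,"dz":-0.1,"rx":0.1,"ry":0,"rz":0.4},
    {"dx":-0.9,"dy":0.2,"dz":-0.1,"rx":0,"ry":0,"rz":0.4},
  ],
)

```text
time: 4.65
tool_pos: [464.1, -5.5, 259.8]
eef_rot: [-0.0, 0.67, 0.743, 0.002]
ft_force: [0.9, -0.1, 0.7]
gripper_width: 1.0
```

Emit:
apply_moves(
  targets=[
    {"dx":-0.9,"dy":0.25,"dz":0,"rx":0,"ry":0,"rz":0.4},
    {"dx":-0.8,"dy":0.3,"dz":0,"rx":0,"ry":0,"rz":0.4},
    {"dx":0,"dy":0,"dz":0,"rx":0,"ry":0,"rz":0},
  ],
)

```text
time: 4.95
tool_pos: [483.8, -51.3, 260.7]
eef_rot: [0.001, 0.703, 0.711, 0.002]
ft_force: [-0.4, -0.7, -0.2]
gripper_width: 1.0
```

Run:
```python
from h import *
st(); im=viewer.get_image("wrist"); cv2.imwrite("pics/w1.png",cv2.resize(im[:,:,::-1],(800,600),interpolation=cv2.INTER_CUBIC))
c=cam("wrist"); print(c[0].round(1).tolist(),(-c[1].T@c[2]).round(1),c[1].round(2).tolist()); np.save("w1.npy",np.array([*c[0],*c[1],c[2]]))
for k in ("collar","ring_steel_a","ring_brass","ring_reject","stand"):
    for d in models.recognise(k,"wrist"):
        b=d["box"]; z={"collar":117,"stand":10}.get(k,114); print(k,round(d["conf"],2),np.round(b).tolist(),plane(c,[[(b[0]+b[2])/2,(b[1]+b[3])/2]],z+15)[0].round(1))
```

```text
t 4.95 tcp [483.8 -51.3 260.7] ydir 0.7 z [ 0.005  0.001 -1.   ] F [-0.4 -0.7 -0.2] w 85.4 q [-0.34  0.25  1.68  0.    1.2  -0.35]
[[290.4, 0.0, 254.8], [0.0, 290.4, 192.3], [0.0, 0.0, 1.0]] [481.5  32.6 443.3] [[1.0, 0.01, 0.0], [0.01, -0.95, 0.32], [0.01, -0.32, -0.95]]
collar 0.98 [229.0, 186.0, 272.0, 214.0] [479.  -82.3 132. ]
ring_steel_a 0.66 [228.0, 51.0, 278.0, 81.0] [480.5  58.6 129. ]
ring_steel_a 0.56 [235.0, 155.0, 273.0, 181.0] [482.7 -45.9 129. ]
ring_brass 0.87 [232.0, 91.0, 270.0, 117.0] [479.1  22.8 129. ]
ring_reject 0.61 [233.0, 122.0, 272.0, 151.0] [480.6 -11.  129. ]
stand 0.81 [215.0, 1.0, 289.0, 224.0] [479.4   7.7  25. ]
```

View pics/w1.png

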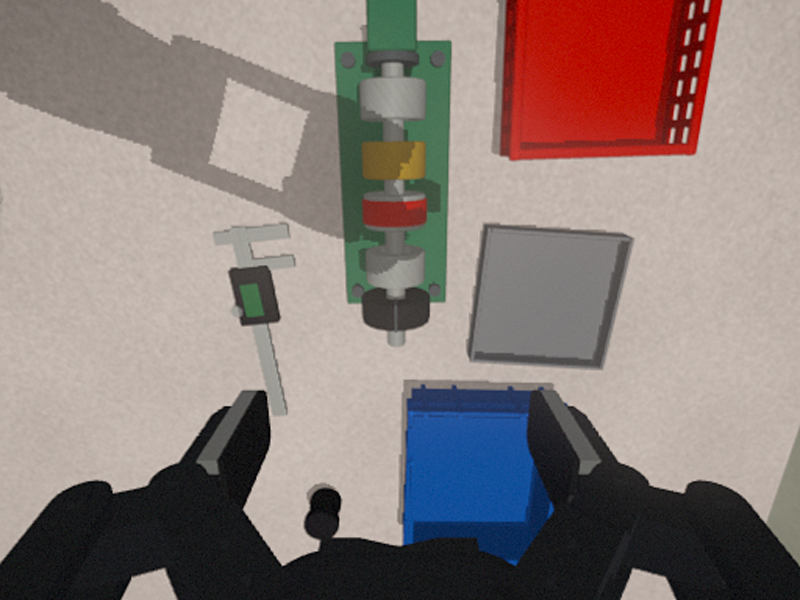

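```bash
cat >> h.py <<'E'
from scipy.optimize import least_squares
def cyl(x,y,z,yaw,r,L):
    t=np.linspace(0,2*np.pi,48,endpoint=False); P=np.array([[r*np.cos(a),s*L/2,r*np.sin(a)] for a in t for s in(-1,1)])
    return P@Ro.from_euler('z',yaw,degrees=True).as_matrix().T+[x,y,z]
def boxfit(c,b,z,yaw,r,L,x0):
    f=lambda p:(lambda q:np.r_[q.min(0),q.max(0)]-np.array(b))(proj(c,cyl(p[0],p[1],z,yaw,r,L)))
    s=least_squares(f,x0); return s.x,np.abs(s.fun).max()
E
python3 - <<'E'
from h import *
a=np.load("w1.npy"); c=[a[:3],a[3:6],a[6]]
for n,b,z,r,L in [("far",[360,77,426,119],114,22,24),("brass",[361.5,141,426,180],114,22,24),("red",[362.5,191,427,229],114,22,24),("steel",[367,247,424,285],114,22,24),("collar",[362,290,430,330],117,26,20)]:
    print(n,boxfit(c,np.array(b)*.64,z,1,r,L,[480,0]))
for v in viewer.get_image("wrist"),: 
  for k,z,r,L in (("collar",117,26,20),("ring_steel",114,22,24),("ring_brass",114,22,24),("ring_reject",114,22,24)):
    for d in models.silhouettes(k if k!="ring_steel" else "ring_steel_a","wrist"): print(k,round(d["conf"],2),boxfit(cam("wrist"),np.array(d["box"]),z,1,r,L,[480,0]))
print(plane(c,np.array([[392,60],[396,343]])*.64,120))
# stand base corners (view px): TL,TR,BR,BL
print(plane(c,np.array([[334,42],[451,41],[447,302],[348,302]])*.64,10).round(1).tolist())
E
```

```text
far (array([478.89893978,  61.74421304]), np.float64(1.36888849012648))
brass (array([479.75823649,  23.70813352]), np.float64(0.07417780268599472))
red (array([480.7876426 ,  -9.86449421]), np.float64(1.3372387777791204))
steel (array([481.77644067, -51.1311577 ]), np.float64(2.6078238328771306))
collar (array([482.52456737, -84.64196754]), np.float64(2.613649082149351))
collar 0.77 (array([481.83567747, -87.96889514]), np.float64(0.49817139479480943))
ring_steel 0.83 (array([482.79275006, -54.27582415]), np.float64(0.6985374367841359))
ring_steel 0.77 (array([480.9114004 ,  58.54185253]), np.float64(3.357784497918999))
ring_brass 0.67 (array([478.77613038,  21.42317049]), np.float64(1.590696303248194))
ring_brass 0.39 (array([483.58351082, -50.88772678]), np.float64(1.021335394109684))
ring_reject 0.62 (array([485.7101766 , -13.63988219]), np.float64(1.1986207956525874))
[[ 477.9737829    84.66793366  120.        ]
 [ 482.77508379 -112.16956339  120.        ]]
[[427.7, 115.3, 10.0], [526.5, 117.4, 10.0], [534.2, -115.7, 10.0], [434.2, -116.9, 10.0]]
```

Emit:
apply_moves(
  targets=[
    {"dx":-0.4,"dy":0,"dz":0.9,"rx":0,"ry":0,"rz":-0.15},
    {"dx":-0.5,"dy":-0.05,"dz":1,"rx":0.05,"ry":0,"rz":0},
    {"dx":-0.4,"dy":0,"dz":1,"rx":0,"ry":0,"rz":0},
    {"dx":0,"dy":0,"dz":1,"rx":0,"ry":0,"rz":0},
    {"dx":0,"dy":0,"dz":0,"rx":0,"ry":0,"rz":0},
  ],
  claw=85,
  squeeze=40,
)

```text
time: 6.0
tool_pos: [484.5, -81.5, 162.2]
eef_rot: [0.002, 0.694, 0.72, 0.002]
ft_force: [-0.5, 0.9, -0.0]
gripper_width: 1.002
```

Run:
```python
from h import *
st(); im=viewer.get_image("wrist"); cv2.imwrite("pics/w2.png",cv2.resize(im[:,:,::-1],(640,480)))
plan(([482.5,-85.5,98.5],1.6))
```

```text
t 6.0 tcp [484.5 -81.5 162.2] ydir 2.03 z [ 0.004  0.    -1.   ] F [-0.5  0.9 -0. ] w 85.6 q [-0.4   0.39  1.8   0.    0.95 -0.43]
-> [482.5 -85.5  98.5] 1.6 rows 3
   [-0.04, -0.05, 0.87, 0.02, 0.0, 0.02]
   [-0.04, -0.05, 0.87, 0.02, 0.0, 0.02]
   [-0.04, -0.05, 0.87, 0.02, 0.0, 0.02]
```

View pics/w2.png

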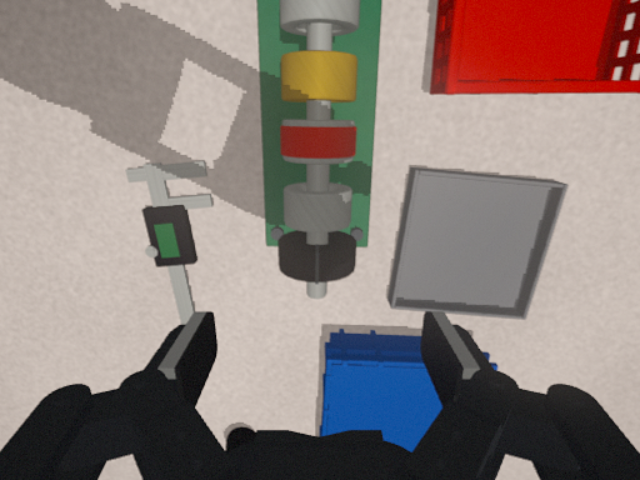

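The close view shows the black collar outermost at (317,255), centred between the fingers, with steel (318,205), red band (318,140) and brass (318,76) behind it. I'll descend and grip.

Emit:
apply_moves(
  targets=[
    {"dx":-0.05,"dy":-0.05,"dz":0.9,"rx":0,"ry":0,"rz":0},
    {"dx":-0.05,"dy":-0.05,"dz":0.9,"rx":0.05,"ry":0,"rz":0.05},
    {"dx":-0.05,"dy":0,"dz":0.75,"rx":0,"ry":0,"rz":0},
    {"dx":0,"dy":0,"dz":0,"rx":0,"ry":0,"rz":0},
  ],
)

```text
time: 6.45
tool_pos: [490.1, -87.5, 104.5]
eef_rot: [0.008, 0.696, 0.718, 0.003]
ft_force: [-0.7, 0.1, -0.7]
gripper_width: 0.995
```

Emit:
apply_moves(
  targets=[
    {"dx":0,"dy":0,"dz":0,"rx":0,"ry":0,"rz":0},
    {"dx":0,"dy":0,"dz":0,"rx":0,"ry":0,"rz":0},
    {"dx":0,"dy":0,"dz":0,"rx":0,"ry":0,"rz":0},
    {"dx":0,"dy":0,"dz":0,"rx":0,"ry":0,"rz":0},
    {"dx":0,"dy":0,"dz":0,"rx":0,"ry":0,"rz":0},
  ],
  claw=30,
  squeeze=35,
)

```text
time: 6.95
tool_pos: [494.3, -88.4, 110.3]
eef_rot: [0.013, 0.695, 0.719, 0.005]
ft_force: [0.5, -0.4, -0.2]
gripper_width: 0.353
```

Run:
```python
from h import *
st()
```

```text
t 6.95 tcp [494.3 -88.4 110.3] ydir 1.93 z [ 0.025 -0.011 -1.   ] F [ 0.5 -0.4 -0.2] w 30.1 q [-0.4   0.48  1.84 -0.    0.8  -0.43]
```

Run:
```python
from h import *
import time
ims=[cv2.resize(viewer.get_image(n)[:,:,::-1],(400,300)) for n in("wrist",)]
s=viewer.get_image("scene")[160:300,150:300,::-1]; cv2.imwrite("pics/w3.png",np.hstack([ims[0],cv2.resize(s,(320,300),interpolation=cv2.INTER_CUBIC)]))
for i in range(3): st(); viewer.get_image("wrist")
print(readout.get_state())
```

```text
t 7.05 tcp [494.2 -88.4 110. ] ydir 1.92 z [ 0.025 -0.011 -1.   ] F [-0.2 -0.3 -0.6] w 29.8 q [-0.4   0.48  1.84 -0.    0.8  -0.43]
t 7.1 tcp [494.  -88.3 109.8] ydir 1.92 z [ 0.024 -0.01  -1.   ] F [0.1 0.2 0.5] w 29.9 q [-0.4   0.48  1.84 -0.    0.8  -0.43]
t 7.15 tcp [493.9 -88.3 109.7] ydir 1.92 z [ 0.024 -0.01  -1.   ] F [ 0.1 -0.3 -0.3] w 29.9 q [-0.4   0.48  1.84 -0.    0.8  -0.43]
{'time': 7.2, 'qpos': array([-3.99918401e-01,  4.79895808e-01,  1.84003396e+00, -2.89317121e-04,
        7.95711693e-01, -4.33083896e-01]), 'joint_velocities': array([-1.16702162e-03,  2.21023822e-03,  6.54262028e-05, -3.99584694e-04,
        1.58415223e-03, -1.63515411e-04]), 'joint_torque': array([ 1.20721347e-02, -3.60881066e+01, -1.18191800e+01, -2.02769097e-04,
       -9.22558922e-02,  7.99450277e-06]), 'tool_pos': array([493.9006656 , -88.33670609, 109.59193663]), 'eef_rot': array([0.01214006, 0.695154  , 0.71874373, 0.00458109]), 'ft_force': array([ 0.13396622,  0.47615931, -0.38953306]), 'moment': array([ 0.0057344 , -0.01464498, -0.01409698]), 'gripper_width': 0.34685236349535575}
```

View pics/w3.png

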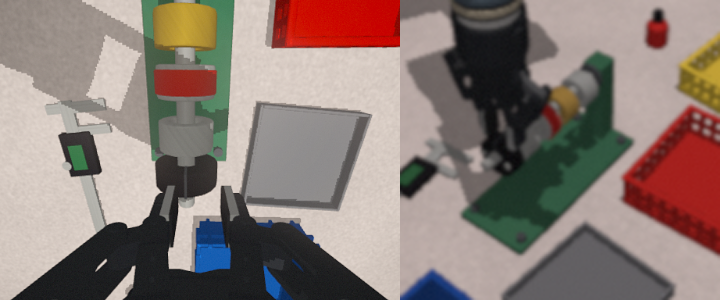

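Run:
```python
from h import *
p,R,s=pose(); c=cam("wrist"); im=viewer.get_image("wrist")
print("tcp proj",proj(c,p), "tips", [proj(c,p+R.apply([0,y,0]))[0].round() for y in(-15,15)])
for d in models.silhouettes("collar","wrist"): print(d["conf"],d["box"],boxfit(c,d["box"],117,1.6,26,20,[480,-80]))
for q in ([-94],[-76]): 
    w=proj(c,cyl(482.5,-85,117,1.6,26,20)); 
print(w.min(0),w.max(0)); print("bar end",proj(c,[483,-112,120]))
v=cv2.resize(im[140:300,170:340,::-1],(680,640),interpolation=cv2.INTER_CUBIC)[:600]
for y in(-15,15):
    u=(proj(c,p+R.apply([0,y,0]))[0]-[170,140])*4; cv2.circle(v,tuple(int(a) for a in u),5,(0,255,0),2)
cv2.imwrite("pics/w4.png",v)
```

```text
tcp proj [[254.25731285 220.4772491 ]] tips [array([232., 220.]), array([276., 220.])]
0.78 [196.1, 199.9, 276.6, 254.5] (array([482.24670831, -87.3108068 ]), np.float64(4.2073749095157496))
[196.2020897  192.73469688] [277.40247708 254.75550435]
bar end [[237.43639816 258.36223203]]
```

View pics/w4.png

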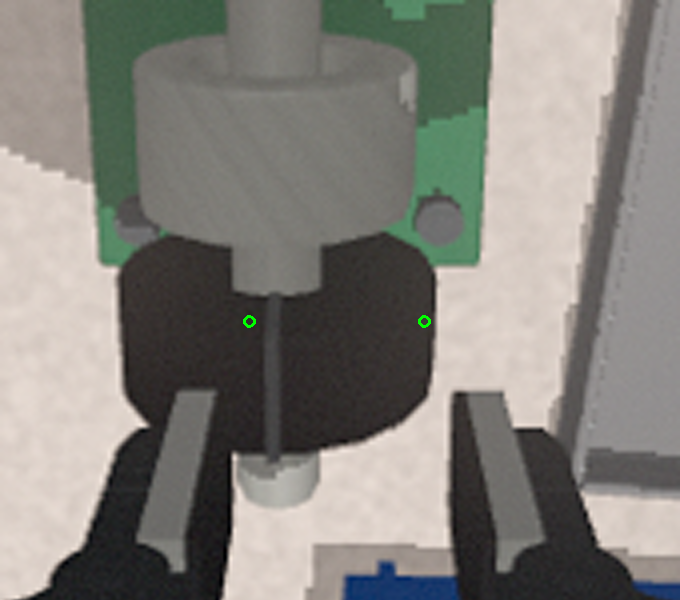

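Run:
```python
from h import *
p,R,s=pose(); st(); c=cam("scene"); im=viewer.get_image("scene"); 
x0,y0,k=140,130,5; v=cv2.resize(im[y0:y0+120,x0:x0+130,::-1],None,fx=k,fy=k,interpolation=cv2.INTER_CUBIC)
for dz,col in((0,(0,255,0)),(-19,(0,255,255)),(-52,(0,0,255))):
  for y in(-15,15):
    u=(proj(c,p+R.apply([0,y,dz]))[0]-[x0,y0])*k; cv2.circle(v,tuple(int(a) for a in u),4,col,2)
cv2.imwrite("pics/s4.png",v)
```

```text
t 7.3 tcp [493.8 -88.3 109.5] ydir 1.92 z [ 0.024 -0.01  -1.   ] F [ 0.3  0.2 -0.3] w 29.8 q [-0.4   0.48  1.84 -0.    0.8  -0.43]
```

View pics/s4.png

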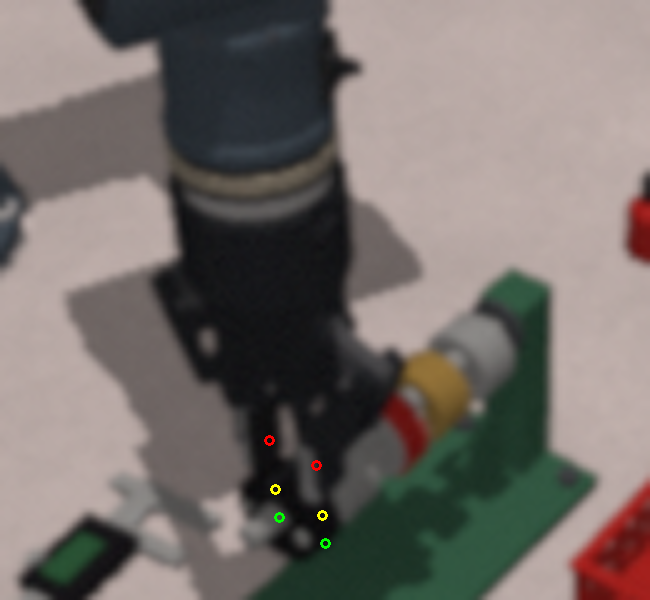

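Run:
```python
from h import *
c=cam("scene"); p=np.array([232.8,580,192]); R=Ro.from_quat([.1897,.98184,0,0])
for dz in (0,-19,-50,-73): print(dz,[ (proj(c,p+R.apply([0,y,dz]))[0]/.64).round().tolist() for y in(-45,0,45)])
im=cv2.imread("pics/scene0.png")[20:140,360:500]; cv2.imwrite("pics/s0c.png",cv2.resize(im,None,fx=5,fy=5,interpolation=cv2.INTER_CUBIC))
```

```text
0 [[409.0, 135.0], [425.0, 131.0], [441.0, 128.0]]
-19 [[409.0, 128.0], [426.0, 124.0], [442.0, 120.0]]
-50 [[410.0, 115.0], [426.0, 111.0], [443.0, 107.0]]
-73 [[410.0, 105.0], [427.0, 101.0], [443.0, 97.0]]
```

View pics/s0c.png

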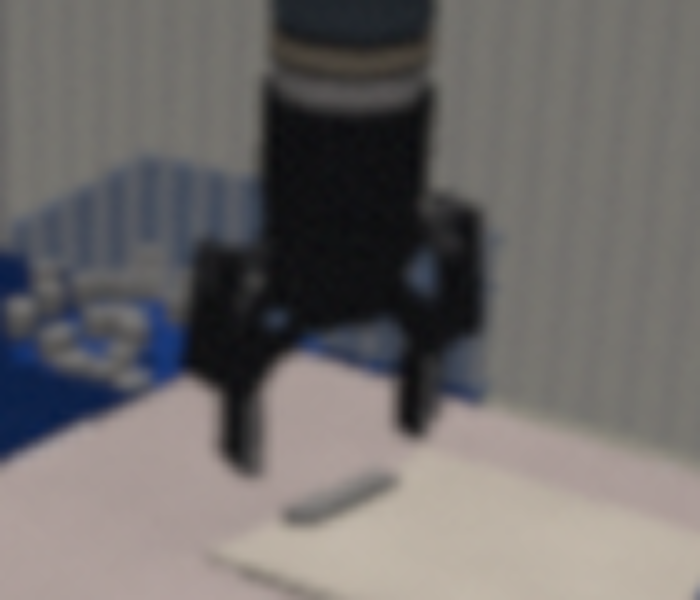

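Emit:
apply_moves(
  targets=[
    {"dx":0,"dy":0,"dz":-0.7,"rx":0,"ry":0,"rz":0},
    {"dx":0,"dy":-0.1,"dz":-0.7,"rx":0.1,"ry":0.05,"rz":0},
    {"dx":0,"dy":-0.1,"dz":-0.5,"rx":0.1,"ry":0.05,"rz":0},
    {"dx":0,"dy":0,"dz":-0.2,"rx":0,"ry":0,"rz":0},
    {"dx":0,"dy":0,"dz":0,"rx":0,"ry":0,"rz":0},
  ],
)

```text
time: 7.85
tool_pos: [486.6, -87.6, 162.3]
eef_rot: [-0.001, 0.695, 0.719, -0.0]
ft_force: [0.4, 0.7, -0.7]
gripper_width: 0.351
```

Run:
```python
from h import *
print(bot.pinch_z,[a for a in dir(bot) if a[0]!="_"])
st(); p,R,s=pose(); T=down(1.6); print((R.inv()*T).as_rotvec(degrees=True)/6, R.inv().apply([482.5,-85.5,p[2]]-p)/25)
```

```text
18.700000000000003 ['MotionError', 'job_done', 'pinch_z']
t 7.85 tcp [486.6 -87.6 162.3] ydir 1.9 z [-0.002  0.001 -1.   ] F [ 0.4  0.7 -0.7] w 29.9 q [-0.41  0.4   1.79  0.    0.96 -0.44]
[-0.01704626 -0.01403557  0.04962538] [ 0.09097992 -0.15946148  0.00041819]
```

Emit:
apply_moves(
  targets=[
    {"dx":0.1,"dy":-0.15,"dz":0,"rx":0,"ry":0,"rz":0.05},
    {"dx":0,"dy":0,"dz":0,"rx":0,"ry":0,"rz":0},
    {"dx":0,"dy":0,"dz":0.5,"rx":0,"ry":0,"rz":0},
    {"dx":0,"dy":0,"dz":0.5,"rx":0,"ry":0,"rz":0},
    {"dx":0,"dy":0,"dz":0.5,"rx":0,"ry":0,"rz":0},
  ],
  claw=85,
)

```text
time: 8.35
tool_pos: [481.8, -84.5, 122.8]
eef_rot: [-0.001, 0.697, 0.717, -0.0]
ft_force: [0.6, -0.2, -0.2]
gripper_width: 0.993
```

Run:
```python
from h import *
st(); viewer.get_image("top"); st(); viewer.get_image("top");st(); viewer.get_image("top");st()
```

```text
t 8.35 tcp [481.8 -84.5 122.8] ydir 1.58 z [-0.002  0.001 -1.   ] F [ 0.6 -0.2 -0.2] w 84.8 q [-0.4   0.45  1.84  0.    0.85 -0.43]
t 8.4 tcp [480.1 -83.9 120.8] ydir 1.57 z [-0.006  0.003 -1.   ] F [-0.2  0.3 -0.5] w 84.5 q [-0.4   0.46  1.84  0.    0.85 -0.43]
t 8.45 tcp [480.2 -83.9 121.7] ydir 1.58 z [-0.006  0.003 -1.   ] F [ 0.4 -0.1 -0.1] w 84.8 q [-0.4   0.46  1.84  0.    0.86 -0.43]
t 8.5 tcp [481.  -84.2 122.5] ydir 1.58 z [-0.004  0.003 -1.   ] F [-0.4  0.5  0.3] w 85.1 q [-0.4   0.45  1.84  0.    0.86 -0.43]
```

Emit:
apply_moves(
  targets=[
    {"dx":0,"dy":0.05,"dz":0.4,"rx":0.03,"ry":0,"rz":0},
    {"dx":0,"dy":0,"dz":0.5,"rx":0,"ry":0,"rz":0},
    {"dx":0,"dy":0,"dz":0.5,"rx":0,"ry":0,"rz":0},
    {"dx":0,"dy":0,"dz":0.5,"rx":0,"ry":0,"rz":0},
    {"dx":0,"dy":0,"dz":0.4,"rx":0,"ry":0,"rz":0},
  ],
)

```text
time: 9.0
tool_pos: [485.5, -85.3, 64.5]
eef_rot: [0.0, 0.697, 0.717, -0.0]
ft_force: [0.3, 0.4, -0.1]
gripper_width: 0.995
```

Emit:
apply_moves(
  targets=[
    {"dx":0,"dy":0,"dz":0.15,"rx":0,"ry":0,"rz":0},
    {"dx":0,"dy":0,"dz":0,"rx":0,"ry":0,"rz":0},
  ],
)

```text
time: 9.2
tool_pos: [485.1, -85.1, 59.2]
eef_rot: [-0.001, 0.697, 0.717, -0.001]
ft_force: [0.3, -0.5, 0.2]
gripper_width: 0.996
```

Run:
```python
from h import *
st(); im=viewer.get_image("wrist"); st(); cv2.imwrite("pics/w5.png",cv2.resize(im[:,:,::-1],(640,480)))
```

```text
t 9.2 tcp [485.1 -85.1  59.2] ydir 1.58 z [-0.002 -0.    -1.   ] F [ 0.3 -0.5  0.2] w 85.1 q [-0.4   0.57  1.88 -0.    0.7  -0.43]
t 9.25 tcp [485.2 -85.1  59.5] ydir 1.59 z [-0.002 -0.    -1.   ] F [-0.7 -0.  -0.3] w 84.9 q [-0.4   0.57  1.88 -0.    0.7  -0.43]
```

View pics/w5.png

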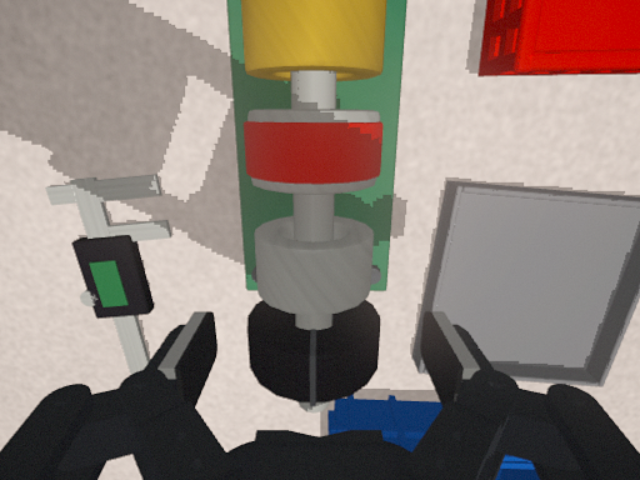

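The fingers now straddle the collar (314,350) at its own depth. The reported TCP really lies about 40-50 mm beyond the fingertips, so I'll work relative to that. I'll correct x by -2.5 mm and close.

Emit:
apply_moves(
  targets=[
    {"dx":0,"dy":-0.1,"dz":0,"rx":0,"ry":0,"rz":0},
    {"dx":0,"dy":0,"dz":0,"rx":0,"ry":0,"rz":0},
  ],
)

```text
time: 9.45
tool_pos: [483.1, -85.4, 60.2]
eef_rot: [0.0, 0.697, 0.717, -0.0]
ft_force: [-0.1, 1.1, -0.1]
gripper_width: 0.993
```

Emit:
apply_moves(
  targets=[
    {"dx":0,"dy":0,"dz":0,"rx":0,"ry":0,"rz":0},
    {"dx":0,"dy":0,"dz":0,"rx":0,"ry":0,"rz":0},
    {"dx":0,"dy":0,"dz":0,"rx":0,"ry":0,"rz":0},
    {"dx":0,"dy":0,"dz":0,"rx":0,"ry":0,"rz":0},
    {"dx":0,"dy":0,"dz":0,"rx":0,"ry":0,"rz":0},
  ],
  claw=40,
  squeeze=40,
)

```text
time: 9.95
tool_pos: [483.9, -85.7, 61.5]
eef_rot: [0.001, 0.697, 0.717, 0.0]
ft_force: [-0.8, -0.9, -0.5]
gripper_width: 0.6
```

Run:
```python
from h import *
st(); print(readout.get_state()["moment"])
```

```text
t 9.95 tcp [483.9 -85.7  61.5] ydir 1.59 z [ 0.002 -0.002 -1.   ] F [-0.8 -0.9 -0.5] w 51.3 q [-0.4   0.56  1.88 -0.    0.69 -0.43]
[-0.06585411  0.00504291 -0.01502561]
```

Emit:
apply_moves(
  targets=[
    {"dx":0,"dy":0,"dz":-0.12,"rx":0,"ry":0,"rz":0},
    {"dx":0,"dy":0,"dz":0,"rx":0,"ry":0,"rz":0},
    {"dx":-0.3,"dy":0,"dz":0,"rx":0,"ry":0,"rz":0},
  ],
)

```text
time: 10.25
tool_pos: [483.4, -92.6, 64.4]
eef_rot: [0.001, 0.697, 0.717, -0.0]
ft_force: [-0.7, 0.6, -0.9]
gripper_width: 0.601
```

Run:
```python
from h import *
st()
```

```text
t 10.25 tcp [483.4 -92.6  64.4] ydir 1.66 z [ 0.001 -0.001 -1.   ] F [-0.7  0.6 -0.9] w 51.3 q [-0.42  0.56  1.88 -0.    0.7  -0.44]
```

Emit:
apply_moves(
  targets=[
    {"dx":-0.4,"dy":0,"dz":0,"rx":0,"ry":0,"rz":0},
    {"dx":-0.5,"dy":0,"dz":0,"rx":0,"ry":0,"rz":0},
    {"dx":-0.5,"dy":0,"dz":0,"rx":0,"ry":0,"rz":0},
    {"dx":-0.5,"dy":0,"dz":0,"rx":0,"ry":0,"rz":0},
    {"dx":-0.5,"dy":0,"dz":0,"rx":0,"ry":0,"rz":0},
  ],
)

```text
time: 10.75
tool_pos: [485.5, -158.4, 64.4]
eef_rot: [0.001, 0.697, 0.717, -0.0]
ft_force: [-0.1, 0.4, -0.6]
gripper_width: 0.596
```

Run:
```python
from h import *
st(); plan(([484,-152,105],1.6),([633,-113,105],-3.5))
```

```text
t 10.75 tcp [ 485.5 -158.4   64.4] ydir 1.67 z [ 0.001 -0.002 -1.   ] F [-0.1  0.4 -0.6] w 50.9 q [-0.53  0.58  1.83 -0.    0.73 -0.56]
-> [ 484. -152.  105.] 1.6 rows 2
   [0.13, -0.03, -0.81, 0.01, 0.01, 0.01]
   [0.13, -0.03, -0.81, 0.01, 0.01, 0.01]
-> [ 633. -113.  105.] -3.5 rows 7
   [0.2, 0.86, 0.0, 0.0, 0.0, 0.12]
   [0.21, 0.85, 0.0, 0.0, 0.0, 0.12]
   [0.22, 0.85, 0.0, 0.0, 0.0, 0.12]
   [0.23, 0.85, 0.0, 0.0, 0.0, 0.12]
   [0.24, 0.85, 0.0, 0.0, 0.0, 0.12]
   [0.25, 0.84, 0.0, 0.0, 0.0, 0.12]
   [0.26, 0.84, 0.0, 0.0, 0.0, 0.12]
```

Emit:
apply_moves(
  targets=[
    {"dx":0,"dy":0.4,"dz":-0.4,"rx":0,"ry":0,"rz":0.1},
    {"dx":0.2,"dy":0.8,"dz":-0.4,"rx":0,"ry":0,"rz":0.1},
    {"dx":0.3,"dy":0.8,"dz":0,"rx":0,"ry":0,"rz":0.1},
    {"dx":0.3,"dy":0.8,"dz":0,"rx":0,"ry":0,"rz":0.1},
    {"dx":0.3,"dy":0.8,"dz":0,"rx":0,"ry":0,"rz":0.1},
  ],
)

```text
time: 11.25
tool_pos: [575.5, -138.5, 84.6]
eef_rot: [-0.0, 0.72, 0.694, -0.001]
ft_force: [0.8, 0.5, -0.9]
gripper_width: 0.599
```

Emit:
apply_moves(
  targets=[
    {"dx":0.3,"dy":0.8,"dz":0,"rx":0,"ry":0,"rz":0.1},
    {"dx":0.3,"dy":0.6,"dz":0,"rx":0,"ry":0,"rz":0.1},
    {"dx":0.1,"dy":0.4,"dz":0,"rx":0,"ry":0,"rz":0.1},
    {"dx":0,"dy":0.2,"dz":0,"rx":0,"ry":0,"rz":0},
    {"dx":0,"dy":0,"dz":0,"rx":0,"ry":0,"rz":0},
  ],
)

```text
time: 11.75
tool_pos: [630.2, -126.8, 83.7]
eef_rot: [0.0, 0.731, 0.682, -0.001]
ft_force: [0.7, 0.8, -1.2]
gripper_width: 0.603
```

Run:
```python
from h import *
st(); im=viewer.get_image("wrist"); cv2.imwrite("pics/w6.png",cv2.resize(im[:,:,::-1],(640,480)))
c=cam("wrist")
for d in models.silhouettes("grey_tray","wrist"): print(d["conf"],d["box"])
viewer.get_image("top"); c=cam("top")
for k,h in(("grey_tray",20),):
  for d in models.silhouettes(k,"top"): print(d["conf"],d["box"])
plan(([633,-113,-15],-3.5))
```

```text
t 11.75 tcp [ 630.2 -126.8   83.7] ydir -3.98 z [-0.001 -0.002 -1.   ] F [ 0.7  0.8 -1.2] w 51.5 q [-0.37  0.68  1.48 -0.    0.99 -0.3 ]
0.81 [170.5, 87.1, 344.8, 250.2]
0.38 [412.1, 240.8, 430.7, 253.5]
-> [ 633. -113.  -15.] -3.5 rows 4
   [0.14, 0.03, 0.99, -0.0, 0.0, -0.02]
   [0.14, 0.03, 0.99, -0.0, 0.0, -0.02]
   [0.14, 0.03, 0.99, -0.0, 0.0, -0.02]
   [0.14, 0.03, 0.99, -0.0, 0.0, -0.02]
```

View pics/w6.png

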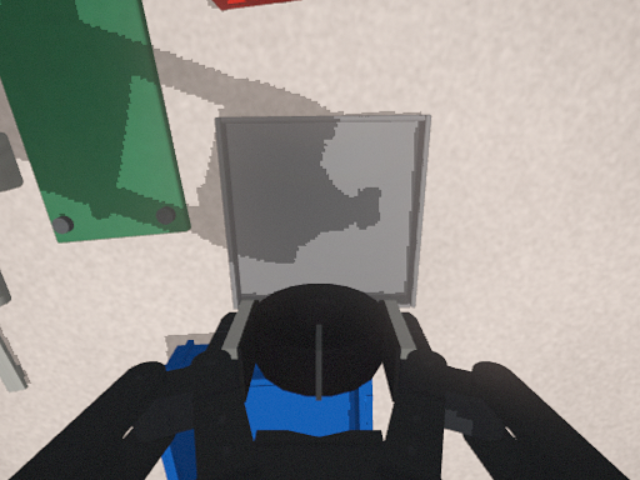

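Run:
```python
from h import *
c=cam("wrist"); q=plane(c,np.array([[217,117],[430,116],[415,305],[237,305]])*.8,20); print(q.round(1).tolist(), q.mean(0))
# stand base corner check: bottom right (188,230), bottom-left (60,242)
print(plane(c,np.array([[188,230],[60,242]])*.8,10).round(1).tolist())
```

```text
[[570.0, -39.6, 20.0], [706.5, -48.6, 20.0], [699.0, -185.0, 20.0], [563.3, -175.6, 20.0]] [ 634.71043796 -112.21288154   20.        ]
[[533.2, -116.4, 10.0], [435.7, -119.0, 10.0]]
```

Emit:
apply_moves(
  targets=[
    {"dx":0.15,"dy":0,"dz":0.5,"rx":0,"ry":0,"rz":0},
    {"dx":0.15,"dy":0,"dz":0.8,"rx":0,"ry":0,"rz":0},
    {"dx":0.15,"dy":0,"dz":0.8,"rx":0,"ry":0,"rz":0},
    {"dx":0.1,"dy":0,"dz":0.8,"rx":0,"ry":0,"rz":0},
    {"dx":0,"dy":0,"dz":0.5,"rx":0,"ry":0,"rz":0},
  ],
)

```text
time: 12.45
tool_pos: [628.9, -112.5, -3.8]
eef_rot: [0.001, 0.732, 0.681, -0.001]
ft_force: [-1.6, 0.9, -1.1]
gripper_width: 0.597
```

Emit:
apply_moves(
  targets=[
    {"dx":0,"dy":0,"dz":0.2,"rx":0,"ry":0,"rz":0},
    {"dx":0,"dy":0,"dz":0,"rx":0,"ry":0,"rz":0},
    {"dx":0,"dy":0,"dz":0,"rx":0,"ry":0,"rz":0},
  ],
)

```text
time: 12.75
tool_pos: [626.7, -111.9, -11.6]
eef_rot: [-0.001, 0.732, 0.681, -0.002]
ft_force: [-0.0, 0.3, -0.9]
gripper_width: 0.598
```

Run:
```python
from h import *
st()
```

```text
t 12.75 tcp [ 626.7 -111.9  -11.6] ydir -4.09 z [-0.004 -0.001 -1.   ] F [-0.   0.3 -0.9] w 51.0 q [-0.35  0.81  1.53 -0.    0.8  -0.28]
```

Another 14 mm to the floor, going gently and stopping on contact.

Emit:
apply_moves(
  targets=[
    {"dx":0,"dy":0.1,"dz":0.15,"rx":0,"ry":0,"rz":0},
    {"dx":0,"dy":0,"dz":0.15,"rx":0,"ry":0,"rz":0},
    {"dx":0,"dy":0,"dz":0.1,"rx":0,"ry":0,"rz":0},
  ],
)

```text
time: 13.05
tool_pos: [631.6, -113.1, -19.7]
eef_rot: [0.001, 0.732, 0.681, -0.001]
ft_force: [0.1, 0.7, -0.8]
gripper_width: 0.598
```

Emit:
apply_moves(
  targets=[
    {"dx":0,"dy":0,"dz":0.06,"rx":0,"ry":0,"rz":0},
    {"dx":0,"dy":0,"dz":0.06,"rx":0,"ry":0,"rz":0},
  ],
)

```text
time: 13.25
tool_pos: [632.0, -113.3, -22.6]
eef_rot: [0.002, 0.732, 0.681, -0.0]
ft_force: [-0.3, 0.1, -1.0]
gripper_width: 0.601
```

Run:
```python
from h import *
st()
```

```text
t 13.25 tcp [ 632.  -113.3  -22.6] ydir -4.11 z [ 0.002 -0.003 -1.   ] F [-0.3  0.1 -1. ] w 51.4 q [-0.35  0.83  1.52 -0.    0.79 -0.28]
```

Emit:
apply_moves(
  targets=[
    {"dx":0,"dy":0,"dz":0.08,"rx":0,"ry":0,"rz":0},
    {"dx":0,"dy":0,"dz":0.08,"rx":0,"ry":0,"rz":0},
  ],
)

```text
time: 13.45
tool_pos: [632.2, -113.5, -25.6]
eef_rot: [0.002, 0.732, 0.681, -0.0]
ft_force: [-3.9, 1.2, 16.8]
gripper_width: 0.596
```

Emit:
apply_moves(
  targets=[
    {"dx":0,"dy":0,"dz":0.06,"rx":0,"ry":0,"rz":0},
  ],
)

```text
time: 13.55
tool_pos: [632.2, -113.4, -25.6]
eef_rot: [0.002, 0.732, 0.681, -0.0]
ft_force: [-3.1, 0.6, 10.5]
gripper_width: 0.603
```

Emit:
apply_moves(
  targets=[
    {"dx":0,"dy":0,"dz":-0.02,"rx":0,"ry":0,"rz":0},
    {"dx":0,"dy":0,"dz":0,"rx":0,"ry":0,"rz":0},
    {"dx":0,"dy":0,"dz":0,"rx":0,"ry":0,"rz":0},
    {"dx":0,"dy":0,"dz":0,"rx":0,"ry":0,"rz":0},
  ],
  claw=65,
)

```text
time: 13.95
tool_pos: [632.9, -113.7, -24.3]
eef_rot: [0.002, 0.732, 0.681, -0.0]
ft_force: [-0.7, 0.6, 0.1]
gripper_width: 0.762
```

Emit:
apply_moves(
  targets=[
    {"dx":0,"dy":0,"dz":-0.3,"rx":0,"ry":0,"rz":0},
    {"dx":0,"dy":0,"dz":-0.6,"rx":0,"ry":0,"rz":0},
    {"dx":0,"dy":0,"dz":-0.8,"rx":0,"ry":0,"rz":0},
    {"dx":0,"dy":0,"dz":-1,"rx":0,"ry":0,"rz":0},
    {"dx":0,"dy":0,"dz":-1,"rx":0,"ry":0,"rz":0},
  ],
)

```text
time: 14.45
tool_pos: [629.7, -112.4, 69.8]
eef_rot: [-0.001, 0.732, 0.681, -0.002]
ft_force: [0.8, -0.4, -0.4]
gripper_width: 0.764
```

Emit:
apply_moves(
  targets=[
    {"dx":-0.2,"dy":-0.4,"dz":-1,"rx":0,"ry":0,"rz":-0.1},
    {"dx":-0.2,"dy":-0.6,"dz":-1,"rx":0,"ry":0,"rz":-0.2},
    {"dx":0,"dy":-0.6,"dz":-0.6,"rx":0,"ry":0,"rz":-0.2},
    {"dx":0.2,"dy":-0.4,"dz":-0.2,"rx":0,"ry":0,"rz":-0.2},
    {"dx":0,"dy":0,"dz":0,"rx":0,"ry":0,"rz":0},
  ],
  claw=85,
)

```text
time: 14.95
tool_pos: [581.6, -115.9, 152.8]
eef_rot: [0.006, 0.705, 0.709, 0.001]
ft_force: [0.2, 0.3, 0.2]
gripper_width: 0.995
```

Run:
```python
from h import *
st(); im=viewer.get_image("scene"); cv2.imwrite("pics/s7.png",cv2.resize(im[170:350,60:340,::-1],None,fx=2.8,fy=2.8,interpolation=cv2.INTER_CUBIC))
plan(([482,-50,150],1.6))
```

```text
t 14.95 tcp [ 581.6 -115.9  152.8] ydir 0.31 z [ 0.01  -0.006 -1.   ] F [0.2 0.3 0.2] w 85.0 q [-0.38  0.53  1.56 -0.    1.04 -0.39]
-> [482. -50. 150.] 1.6 rows 5
   [0.53, -0.8, 0.01, 0.02, 0.01, -0.04]
   [0.54, -0.8, 0.01, 0.02, 0.01, -0.04]
   [0.54, -0.8, 0.01, 0.02, 0.01, -0.04]
   [0.55, -0.79, 0.02, 0.02, 0.01, -0.04]
   [0.55, -0.79, 0.02, 0.02, 0.01, -0.04]
```

View pics/s7.png

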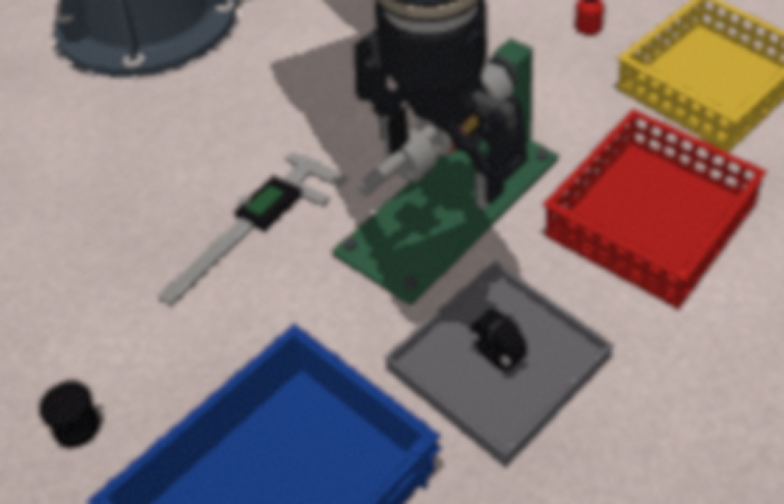

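Collar lies in the grey tray at (497,340), rings still on the bar. Now the outer steel ring.

Emit:
apply_moves(
  targets=[
    {"dx":0.5,"dy":-0.7,"dz":0,"rx":0,"ry":0,"rz":0},
    {"dx":0.55,"dy":-0.8,"dz":0.2,"rx":0.05,"ry":0,"rz":-0.1},
    {"dx":0.55,"dy":-0.8,"dz":0.3,"rx":0,"ry":0,"rz":-0.1},
    {"dx":0.55,"dy":-0.8,"dz":0.3,"rx":0,"ry":0,"rz":0},
    {"dx":0.4,"dy":-0.6,"dz":0.2,"rx":0,"ry":0,"rz":0},
  ],
)

```text
time: 15.5
tool_pos: [491.7, -53.9, 122.6]
eef_rot: [0.006, 0.698, 0.716, 0.0]
ft_force: [0.2, 0.6, -0.0]
gripper_width: 0.997
```

Emit:
apply_moves(
  targets=[
    {"dx":0,"dy":0,"dz":0,"rx":0,"ry":0,"rz":0},
    {"dx":0,"dy":0,"dz":0,"rx":0,"ry":0,"rz":0},
  ],
)

```text
time: 15.7
tool_pos: [489.6, -52.1, 120.6]
eef_rot: [0.004, 0.698, 0.716, -0.001]
ft_force: [0.6, 1.5, -0.1]
gripper_width: 0.995
```

Run:
```python
from h import *
st(); im=viewer.get_image("wrist"); c=cam("wrist")
for k in("ring_steel_a","ring_reject","ring_brass"):
  for d in models.silhouettes(k,"wrist"): print(k,d["conf"],np.round(d["box"]),boxfit(c,d["box"],114,1.6,22,24,[480,-40]))
plan(([482,-49,59],1.6))
```

```text
t 15.7 tcp [489.6 -52.1 120.6] ydir 1.5 z [ 0.004 -0.006 -1.   ] F [ 0.6  1.5 -0.1] w 85.0 q [-0.33  0.46  1.84 -0.01  0.84 -0.35]
ring_steel_a 0.89 [215. 193. 275. 246.] (array([483.28136033, -52.99776956]), np.float64(2.053912952822259))
ring_steel_a 0.68 [200.   7. 283.  66.] (array([479.49639127,  59.21694881]), np.float64(2.3250182461219993))
ring_reject 0.88 [209. 139. 281. 191.] (array([482.55398201, -13.45472631]), np.float64(1.699751621780706))
ring_reject 0.23 [254. 299. 354. 362.] (array([ 532.88360194, -150.50967817]), np.float64(22.883390606290646))
ring_brass 0.68 [207.  87. 277. 133.] (array([480.16947033,  21.57261815]), np.float64(1.4043977892200132))
-> [482. -49.  59.] 1.6 rows 3
   [0.06, -0.11, 0.83, 0.02, 0.02, -0.01]
   [0.06, -0.11, 0.83, 0.02, 0.02, -0.01]
   [0.05, -0.11, 0.83, 0.02, 0.02, -0.01]
```

Emit:
apply_moves(
  targets=[
    {"dx":0,"dy":-0.25,"dz":0.3,"rx":0.05,"ry":0.05,"rz":0},
    {"dx":0,"dy":-0.05,"dz":0.5,"rx":0,"ry":0,"rz":0},
    {"dx":0,"dy":0,"dz":0.6,"rx":0,"ry":0,"rz":0},
    {"dx":0,"dy":0,"dz":0.5,"rx":0,"ry":0,"rz":0},
    {"dx":0,"dy":0,"dz":0.3,"rx":0,"ry":0,"rz":0},
  ],
)

```text
time: 16.4
tool_pos: [485.8, -55.9, 64.7]
eef_rot: [0.003, 0.699, 0.715, 0.001]
ft_force: [0.8, 0.8, 0.4]
gripper_width: 0.995
```

Emit:
apply_moves(
  targets=[
    {"dx":0,"dy":0,"dz":0.1,"rx":0,"ry":0,"rz":0},
    {"dx":0,"dy":0,"dz":0,"rx":0,"ry":0,"rz":0},
  ],
)

```text
time: 16.6
tool_pos: [485.1, -56.2, 60.9]
eef_rot: [0.002, 0.699, 0.715, 0.0]
ft_force: [-0.2, 0.6, 0.4]
gripper_width: 0.991
```

Run:
```python
from h import *
st(); plan(([482,-51,59],1.6))
```

```text
t 16.6 tcp [485.1 -56.2  60.9] ydir 1.31 z [ 0.004 -0.002 -1.   ] F [-0.2  0.6  0.4] w 84.6 q [-0.34  0.56  1.89 -0.    0.68 -0.37]
-> [482. -51.  59.] 1.6 rows 1
   [0.21, -0.12, 0.07, 0.03, 0.02, -0.05]
```

Emit:
apply_moves(
  targets=[
    {"dx":0.2,"dy":-0.12,"dz":0.07,"rx":0.03,"ry":0.02,"rz":-0.05},
    {"dx":0,"dy":0,"dz":0,"rx":0,"ry":0,"rz":0},
  ],
)

```text
time: 16.8
tool_pos: [482.2, -51.2, 59.5]
eef_rot: [0.001, 0.697, 0.717, 0.0]
ft_force: [-0.3, 0.4, 0.6]
gripper_width: 0.997
```

Emit:
apply_moves(
  targets=[
    {"dx":0,"dy":0,"dz":0,"rx":0,"ry":0,"rz":0},
    {"dx":0,"dy":0,"dz":0,"rx":0,"ry":0,"rz":0},
    {"dx":0,"dy":0,"dz":0,"rx":0,"ry":0,"rz":0},
    {"dx":0,"dy":0,"dz":0,"rx":0,"ry":0,"rz":0},
    {"dx":0,"dy":0,"dz":0,"rx":0,"ry":0,"rz":0},
  ],
  claw=34,
  squeeze=50,
)

```text
time: 17.3
tool_pos: [483.4, -51.2, 60.8]
eef_rot: [0.002, 0.697, 0.717, 0.001]
ft_force: [0.1, 0.1, -1.3]
gripper_width: 0.502
```

Run:
```python
from h import *
st()
```

```text
t 17.3 tcp [483.4 -51.2  60.8] ydir 1.66 z [ 0.005 -0.002 -1.   ] F [ 0.1  0.1 -1.3] w 42.8 q [-0.34  0.56  1.9  -0.    0.68 -0.36]
```

Emit:
apply_moves(
  targets=[
    {"dx":0,"dy":0,"dz":-0.22,"rx":0.03,"ry":0,"rz":0},
    {"dx":0,"dy":0,"dz":0,"rx":0,"ry":0,"rz":0},
    {"dx":-0.3,"dy":0,"dz":0,"rx":0,"ry":0,"rz":0},
    {"dx":-0.5,"dy":0,"dz":0,"rx":0,"ry":0,"rz":0},
  ],
)

```text
time: 17.7
tool_pos: [482.5, -70.6, 66.1]
eef_rot: [-0.0, 0.696, 0.718, -0.001]
ft_force: [0.4, -0.6, -2.2]
gripper_width: 0.502
```

Emit:
apply_moves(
  targets=[
    {"dx":-0.6,"dy":0,"dz":0,"rx":0,"ry":0,"rz":0},
    {"dx":-0.6,"dy":0,"dz":0,"rx":0,"ry":0,"rz":0},
    {"dx":-0.6,"dy":0,"dz":0,"rx":0,"ry":0,"rz":0},
    {"dx":-0.6,"dy":0,"dz":0,"rx":0,"ry":0,"rz":0},
  ],
)

```text
time: 18.1
tool_pos: [484.0, -136.0, 65.7]
eef_rot: [-0.001, 0.696, 0.718, -0.001]
ft_force: [0.1, 0.2, -2.0]
gripper_width: 0.502
```

Run:
```python
from h import *
st(); plan(([575,-270,90],-1))
```

```text
t 18.1 tcp [ 484.  -136.    65.7] ydir 1.81 z [-0.003 -0.001 -1.   ] F [ 0.1  0.2 -2. ] w 42.9 q [-0.49  0.57  1.85 -0.    0.73 -0.52]
-> [ 575. -270.   90.] -1 rows 6
   [-0.91, 0.58, -0.16, -0.0, 0.0, 0.08]
   [-0.91, 0.58, -0.16, -0.0, 0.0, 0.08]
   [-0.9, 0.59, -0.16, -0.0, 0.0, 0.08]
   [-0.9, 0.6, -0.16, -0.0, 0.0, 0.08]
   [-0.89, 0.61, -0.16, -0.0, 0.0, 0.08]
   [-0.89, 0.61, -0.16, -0.0, 0.0, 0.08]
```

Emit:
apply_moves(
  targets=[
    {"dx":-0.7,"dy":0.2,"dz":-0.2,"rx":0,"ry":0,"rz":0},
    {"dx":-0.9,"dy":0.4,"dz":-0.2,"rx":0,"ry":0,"rz":0.1},
    {"dx":-0.95,"dy":0.4,"dz":-0.2,"rx":0,"ry":0,"rz":0.1},
    {"dx":-0.95,"dy":0.4,"dz":0,"rx":0,"ry":0,"rz":0.1},
    {"dx":-0.95,"dy":0.4,"dz":0,"rx":0,"ry":0,"rz":0.1},
  ],
)

```text
time: 18.6
tool_pos: [531.0, -255.0, 82.0]
eef_rot: [-0.002, 0.712, 0.702, -0.002]
ft_force: [0.3, -0.3, -1.9]
gripper_width: 0.499
```

Emit:
apply_moves(
  targets=[
    {"dx":-0.95,"dy":0.4,"dz":0,"rx":0,"ry":0,"rz":0},
    {"dx":-0.95,"dy":0.4,"dz":0,"rx":0,"ry":0,"rz":0},
    {"dx":-0.8,"dy":0.4,"dz":0,"rx":0,"ry":0,"rz":0},
    {"dx":-0.4,"dy":0.2,"dz":0,"rx":0,"ry":0,"rz":0},
    {"dx":0,"dy":0,"dz":0,"rx":0,"ry":0,"rz":0},
  ],
)

```text
time: 19.1
tool_pos: [568.1, -347.8, 83.6]
eef_rot: [0.002, 0.714, 0.7, -0.002]
ft_force: [0.2, 0.2, -2.5]
gripper_width: 0.504
```

Run:
```python
from h import *
st(); plan(([575,-355,-15],-1))
```

```text
t 19.1 tcp [ 568.1 -347.8   83.6] ydir -1.08 z [ 0.001 -0.006 -1.   ] F [ 0.2  0.2 -2.5] w 43.0 q [-0.71  0.71  1.42 -0.    1.02 -0.69]
-> [ 575. -355.  -15.] -1 rows 4
   [-0.06, 0.07, 0.99, 0.0, 0.01, -0.0]
   [-0.07, 0.07, 0.99, 0.0, 0.01, -0.0]
   [-0.07, 0.07, 0.99, 0.0, 0.01, -0.0]
   [-0.07, 0.07, 0.99, 0.0, 0.01, -0.0]
```

Emit:
apply_moves(
  targets=[
    {"dx":-0.1,"dy":0.1,"dz":0.5,"rx":0,"ry":0,"rz":0},
    {"dx":-0.1,"dy":0.1,"dz":0.8,"rx":0,"ry":0,"rz":0},
    {"dx":0,"dy":0.1,"dz":0.8,"rx":0,"ry":0,"rz":0},
    {"dx":0,"dy":0.1,"dz":0.7,"rx":0,"ry":0,"rz":0},
    {"dx":0,"dy":0,"dz":0.4,"rx":0,"ry":0,"rz":0},
  ],
)

```text
time: 19.6
tool_pos: [577.5, -353.4, 0.1]
eef_rot: [0.002, 0.714, 0.7, -0.001]
ft_force: [-0.3, 0.5, -2.9]
gripper_width: 0.499
```

Emit:
apply_moves(
  targets=[
    {"dx":0,"dy":0,"dz":0.3,"rx":0,"ry":0,"rz":0},
    {"dx":0,"dy":0,"dz":0.15,"rx":0,"ry":0,"rz":0},
    {"dx":0,"dy":0,"dz":0,"rx":0,"ry":0,"rz":0},
  ],
)

```text
time: 19.9
tool_pos: [575.9, -351.4, -14.6]
eef_rot: [-0.0, 0.713, 0.701, -0.002]
ft_force: [-0.3, 0.5, -2.5]
gripper_width: 0.504
```

Emit:
apply_moves(
  targets=[
    {"dx":0,"dy":0,"dz":0.15,"rx":0,"ry":0,"rz":0},
    {"dx":0,"dy":0,"dz":0.1,"rx":0,"ry":0,"rz":0},
    {"dx":0,"dy":0,"dz":0.08,"rx":0,"ry":0,"rz":0},
  ],
)

```text
time: 20.2
tool_pos: [577.3, -352.5, -21.2]
eef_rot: [0.002, 0.713, 0.701, -0.001]
ft_force: [0.8, 0.2, -1.7]
gripper_width: 0.502
```

Emit:
apply_moves(
  targets=[
    {"dx":0,"dy":0,"dz":0.08,"rx":0,"ry":0,"rz":0},
    {"dx":0,"dy":0,"dz":0.06,"rx":0,"ry":0,"rz":0},
  ],
)

```text
time: 20.4
tool_pos: [577.7, -352.9, -24.3]
eef_rot: [0.002, 0.713, 0.701, -0.001]
ft_force: [0.5, 0.4, -1.7]
gripper_width: 0.5
```

Emit:
apply_moves(
  targets=[
    {"dx":0,"dy":0,"dz":0.07,"rx":0,"ry":0,"rz":0},
    {"dx":0,"dy":0,"dz":0.06,"rx":0,"ry":0,"rz":0},
  ],
)

```text
time: 20.6
tool_pos: [577.8, -353.2, -26.2]
eef_rot: [0.002, 0.713, 0.701, -0.001]
ft_force: [-2.6, 1.5, 11.8]
gripper_width: 0.5
```

Emit:
apply_moves(
  targets=[
    {"dx":0,"dy":0,"dz":0.04,"rx":0,"ry":0,"rz":0},
  ],
)

```text
time: 20.7
tool_pos: [577.8, -353.1, -26.2]
eef_rot: [0.002, 0.713, 0.701, -0.001]
ft_force: [-2.1, 1.8, 4.2]
gripper_width: 0.503
```

Emit:
apply_moves(
  targets=[
    {"dx":0,"dy":0,"dz":0,"rx":0,"ry":0,"rz":0},
    {"dx":0,"dy":0,"dz":0,"rx":0,"ry":0,"rz":0},
    {"dx":0,"dy":0,"dz":0,"rx":0,"ry":0,"rz":0},
    {"dx":0,"dy":0,"dz":-0.2,"rx":0,"ry":0,"rz":0},
    {"dx":0,"dy":0,"dz":-0.5,"rx":0,"ry":0,"rz":0},
  ],
  claw=60,
)

```text
time: 21.2
tool_pos: [577.8, -353.1, -8.9]
eef_rot: [0.002, 0.713, 0.701, -0.001]
ft_force: [0.5, -0.6, -0.3]
gripper_width: 0.704
```

Emit:
apply_moves(
  targets=[
    {"dx":0,"dy":0,"dz":-0.8,"rx":0,"ry":0,"rz":0},
    {"dx":0,"dy":0,"dz":-1,"rx":0,"ry":0,"rz":0},
    {"dx":0,"dy":0,"dz":-1,"rx":0,"ry":0,"rz":0},
    {"dx":0.4,"dy":-0.1,"dz":-1,"rx":0,"ry":0,"rz":0},
    {"dx":0.8,"dy":-0.25,"dz":-1,"rx":0,"ry":0,"rz":0},
  ],
)

```text
time: 21.7
tool_pos: [569.5, -324.1, 117.0]
eef_rot: [0.003, 0.714, 0.7, -0.002]
ft_force: [-0.3, 0.2, 0.0]
gripper_width: 0.704
```

Emit:
apply_moves(
  targets=[
    {"dx":1,"dy":-0.3,"dz":-0.5,"rx":0,"ry":0,"rz":0},
    {"dx":1,"dy":-0.3,"dz":0,"rx":0,"ry":0,"rz":0},
    {"dx":1,"dy":-0.3,"dz":0,"rx":0,"ry":0,"rz":-0.1},
    {"dx":1,"dy":-0.3,"dz":0,"rx":0,"ry":0,"rz":-0.1},
    {"dx":1,"dy":-0.3,"dz":0,"rx":0,"ry":0,"rz":-0.1},
  ],
  claw=85,
)

```text
time: 22.2
tool_pos: [537.3, -199.0, 140.2]
eef_rot: [0.014, 0.704, 0.71, 0.0]
ft_force: [0.7, 0.8, -0.1]
gripper_width: 0.994
```

Emit:
apply_moves(
  targets=[
    {"dx":1,"dy":-0.3,"dz":0,"rx":0,"ry":0,"rz":-0.1},
    {"dx":1,"dy":-0.3,"dz":0,"rx":0,"ry":0,"rz":0},
    {"dx":1,"dy":-0.3,"dz":0,"rx":0,"ry":0,"rz":0},
    {"dx":0.8,"dy":-0.2,"dz":0,"rx":0,"ry":0,"rz":0},
    {"dx":0.4,"dy":-0.2,"dz":0,"rx":0,"ry":0,"rz":0},
  ],
)

```text
time: 22.7
tool_pos: [501.7, -89.2, 143.0]
eef_rot: [0.017, 0.699, 0.715, 0.001]
ft_force: [0.1, 0.4, 0.4]
gripper_width: 0.993
```

Run:
```python
from h import *
st(); plan(([482,-14,100],1.6))
```

```text
t 22.7 tcp [501.7 -89.2 143. ] ydir 1.29 z [ 0.026 -0.022 -0.999] F [0.1 0.4 0.4] w 84.8 q [-0.39  0.43  1.79 -0.01  0.88 -0.4 ]
-> [482. -14. 100.] 1.6 rows 4
   [0.77, -0.19, 0.41, 0.06, 0.05, -0.01]
   [0.76, -0.19, 0.41, 0.06, 0.05, -0.01]
   [0.76, -0.18, 0.42, 0.06, 0.05, -0.01]
   [0.76, -0.18, 0.42, 0.06, 0.05, -0.01]
```

Emit:
apply_moves(
  targets=[
    {"dx":0.75,"dy":-0.2,"dz":0.2,"rx":0.05,"ry":0.05,"rz":0},
    {"dx":0.75,"dy":-0.2,"dz":0.4,"rx":0.05,"ry":0.05,"rz":0},
    {"dx":0.8,"dy":-0.2,"dz":0.4,"rx":0.05,"ry":0.05,"rz":0},
    {"dx":0.5,"dy":-0.2,"dz":0.3,"rx":0.05,"ry":0.05,"rz":0},
    {"dx":0.1,"dy":0,"dz":0.1,"rx":0.05,"ry":0,"rz":0},
  ],
)

```text
time: 23.2
tool_pos: [481.8, -16.3, 109.5]
eef_rot: [0.004, 0.699, 0.715, 0.001]
ft_force: [-0.4, 0.7, 0.3]
gripper_width: 0.998
```

Emit:
apply_moves(
  targets=[
    {"dx":0,"dy":0,"dz":0,"rx":0,"ry":0,"rz":0},
    {"dx":0,"dy":0,"dz":0,"rx":0,"ry":0,"rz":0},
  ],
)

```text
time: 23.4
tool_pos: [483.1, -17.2, 109.8]
eef_rot: [0.005, 0.699, 0.715, 0.001]
ft_force: [0.0, -0.2, 0.1]
gripper_width: 0.995
```

Run:
```python
from h import *
st(); viewer.get_image("wrist"); c=cam("wrist")
for k in("ring_steel_a","ring_reject","ring_brass"):
  for d in models.silhouettes(k,"wrist"): print(k,d["conf"],np.round(d["box"]),boxfit(c,d["box"],114,1.6,22,24,[480,-40]))
st(); plan(([481.5,-14,60],1.6))
```

```text
t 23.4 tcp [483.1 -17.2 109.8] ydir 1.35 z [ 0.008 -0.005 -1.   ] F [ 0.  -0.2  0.1] w 85.0 q [-0.27  0.47  1.87 -0.    0.8  -0.29]
ring_steel_a 0.88 [213.  82. 293. 130.] (array([481.02698299,  59.13410577]), np.float64(1.2975460843336464))
ring_reject 0.66 [219. 194. 288. 248.] (array([482.94609207, -14.030126  ]), np.float64(3.4052911793583576))
ring_brass 0.92 [217. 146. 285. 197.] (array([480.57782742,  20.32742414]), np.float64(2.1671629981695446))
ring_brass 0.27 [316. 194. 474. 320.] (array([583.14239738, -38.92901103]), np.float64(44.63713361513311))
t 23.6 tcp [482.9 -17.2 109.8] ydir 1.31 z [ 0.008 -0.005 -1.   ] F [-0.2  0.9  0.1] w 85.2 q [-0.27  0.47  1.87 -0.    0.8  -0.29]
-> [481.5 -14.   60. ] 1.6 rows 2
   [0.07, -0.03, 1.0, 0.04, 0.03, -0.02]
   [0.07, -0.03, 1.0, 0.04, 0.03, -0.02]
```

Emit:
apply_moves(
  targets=[
    {"dx":0.2,"dy":-0.05,"dz":0.3,"rx":0.05,"ry":0.03,"rz":-0.03},
    {"dx":0,"dy":-0.05,"dz":0.5,"rx":0.03,"ry":0.03,"rz":0},
    {"dx":0,"dy":0,"dz":0.5,"rx":0,"ry":0,"rz":0},
    {"dx":0,"dy":0,"dz":0.4,"rx":0,"ry":0,"rz":0},
    {"dx":0,"dy":0,"dz":0.2,"rx":0,"ry":0,"rz":0},
  ],
)

```text
time: 24.1
tool_pos: [480.8, -12.8, 59.0]
eef_rot: [-0.0, 0.698, 0.716, 0.0]
ft_force: [-0.4, -0.3, 0.4]
gripper_width: 0.993
```

Emit:
apply_moves(
  targets=[
    {"dx":0,"dy":0,"dz":0.05,"rx":0,"ry":0,"rz":0},
    {"dx":0,"dy":0,"dz":0,"rx":0,"ry":0,"rz":0},
  ],
)

```text
time: 24.3
tool_pos: [479.8, -12.6, 56.2]
eef_rot: [-0.002, 0.698, 0.716, -0.0]
ft_force: [0.1, -0.2, -0.2]
gripper_width: 0.996
```

Run:
```python
from h import *
st(); plan(([481.5,-13,60],1.6))
```

```text
t 24.3 tcp [479.8 -12.6  56.2] ydir 1.44 z [-0.003  0.002 -1.   ] F [ 0.1 -0.2 -0.2] w 85.1 q [-0.26  0.57  1.91  0.    0.67 -0.29]
-> [481.5 -13.   60. ] 1.6 rows 1
   [-0.02, 0.07, -0.15, -0.02, -0.02, -0.03]
```

Emit:
apply_moves(
  targets=[
    {"dx":0,"dy":0.07,"dz":-0.15,"rx":-0.02,"ry":-0.02,"rz":-0.03},
    {"dx":0,"dy":0,"dz":0,"rx":0,"ry":0,"rz":0},
  ],
)

```text
time: 24.5
tool_pos: [482.2, -12.7, 60.5]
eef_rot: [0.0, 0.697, 0.717, -0.0]
ft_force: [0.6, 0.2, 0.1]
gripper_width: 0.997
```

Emit:
apply_moves(
  targets=[
    {"dx":0,"dy":0,"dz":0,"rx":0,"ry":0,"rz":0},
    {"dx":0,"dy":0,"dz":0,"rx":0,"ry":0,"rz":0},
    {"dx":0,"dy":0,"dz":0,"rx":0,"ry":0,"rz":0},
    {"dx":0,"dy":0,"dz":0,"rx":0,"ry":0,"rz":0},
    {"dx":0,"dy":0,"dz":0,"rx":0,"ry":0,"rz":0},
  ],
  claw=34,
)

```text
time: 25.0
tool_pos: [483.3, -12.9, 62.0]
eef_rot: [0.002, 0.697, 0.717, 0.001]
ft_force: [-0.8, 0.3, -1.0]
gripper_width: 0.504
```

Run:
```python
from h import *
st()
```

```text
t 25.0 tcp [483.3 -12.9  62. ] ydir 1.65 z [ 0.004 -0.002 -1.   ] F [-0.8  0.3 -1. ] w 43.0 q [-0.26  0.56  1.9  -0.    0.68 -0.29]
```

Emit:
apply_moves(
  targets=[
    {"dx":0,"dy":0,"dz":-0.22,"rx":0.03,"ry":0,"rz":0},
    {"dx":0,"dy":-0.08,"dz":0,"rx":0,"ry":0,"rz":0},
    {"dx":-0.3,"dy":0,"dz":0,"rx":0,"ry":0,"rz":0},
    {"dx":-0.5,"dy":0,"dz":0,"rx":0,"ry":0,"rz":0},
  ],
)

```text
time: 25.4
tool_pos: [479.9, -32.4, 67.1]
eef_rot: [-0.001, 0.696, 0.718, -0.001]
ft_force: [0.1, -0.1, -1.3]
gripper_width: 0.504
```

Emit:
apply_moves(
  targets=[
    {"dx":-0.6,"dy":0,"dz":0,"rx":0,"ry":0,"rz":0},
    {"dx":-0.6,"dy":0,"dz":0,"rx":0,"ry":0,"rz":0},
    {"dx":-0.6,"dy":0,"dz":0,"rx":0,"ry":0,"rz":0},
    {"dx":-0.6,"dy":0,"dz":0,"rx":0,"ry":0,"rz":0},
  ],
)

```text
time: 25.8
tool_pos: [481.3, -97.7, 66.6]
eef_rot: [-0.001, 0.696, 0.718, -0.002]
ft_force: [0.9, -0.0, -2.8]
gripper_width: 0.499
```

Run:
```python
from h import *
st()
```

```text
t 25.8 tcp [481.3 -97.7  66.6] ydir 1.81 z [-0.004 -0.001 -1.   ] F [ 0.9 -0.  -2.8] w 42.6 q [-0.43  0.56  1.87 -0.    0.71 -0.45]
```

Emit:
apply_moves(
  targets=[
    {"dx":-0.7,"dy":0,"dz":0,"rx":0,"ry":0,"rz":0},
    {"dx":-0.7,"dy":0,"dz":0,"rx":0,"ry":0,"rz":0},
    {"dx":-0.5,"dy":0.2,"dz":0,"rx":0,"ry":0,"rz":0},
    {"dx":0,"dy":0.5,"dz":-0.3,"rx":0,"ry":0,"rz":0},
    {"dx":0.2,"dy":0.8,"dz":-0.5,"rx":0,"ry":0,"rz":0},
  ],
)

```text
time: 26.3
tool_pos: [516.9, -147.7, 84.3]
eef_rot: [-0.004, 0.699, 0.715, -0.003]
ft_force: [1.1, -0.2, -3.0]
gripper_width: 0.502
```

Run:
```python
from h import *
st(); plan(([580,-115,100],2),([646,108,100],3))
```

```text
t 26.3 tcp [ 516.9 -147.7   84.3] ydir 1.31 z [-0.011  0.001 -1.   ] F [ 1.1 -0.2 -3. ] w 42.9 q [-0.48  0.57  1.74 -0.01  0.84 -0.5 ]
-> [ 580. -115.  100.] 2 rows 3
   [0.42, 0.85, -0.22, -0.03, -0.0, -0.04]
   [0.41, 0.85, -0.22, -0.03, -0.0, -0.04]
   [0.41, 0.85, -0.21, -0.03, -0.0, -0.04]
-> [646. 108. 100.] 3 rows 9
   [0.98, 0.33, 0.0, 0.0, 0.0, -0.02]
   [0.98, 0.33, 0.0, 0.0, 0.0, -0.02]
   [0.98, 0.33, 0.0, 0.0, 0.0, -0.02]
   [0.98, 0.33, 0.0, 0.0, 0.0, -0.02]
   [0.98, 0.34, 0.0, 0.0, 0.0, -0.02]
   [0.98, 0.34, 0.0, 0.0, 0.0, -0.02]
   [0.98, 0.34, 0.0, 0.0, 0.0, -0.02]
   [0.98, 0.34, 0.0, 0.0, 0.0, -0.02]
   [0.98, 0.34, 0.0, 0.0, 0.0, -0.02]
```

Emit:
apply_moves(
  targets=[
    {"dx":0.4,"dy":0.85,"dz":-0.2,"rx":-0.05,"ry":0,"rz":-0.05},
    {"dx":0.4,"dy":0.85,"dz":-0.2,"rx":-0.05,"ry":0,"rz":-0.05},
    {"dx":0.5,"dy":0.85,"dz":-0.2,"rx":0,"ry":0,"rz":0},
    {"dx":0.8,"dy":0.4,"dz":0,"rx":0,"ry":0,"rz":0},
    {"dx":0.95,"dy":0.3,"dz":0,"rx":0,"ry":0,"rz":0},
  ],
)

```text
time: 26.8
tool_pos: [603.7, -74.9, 100.6]
eef_rot: [0.003, 0.698, 0.716, 0.002]
ft_force: [-0.4, 0.4, -2.1]
gripper_width: 0.501
```

Emit:
apply_moves(
  targets=[
    {"dx":0.95,"dy":0.3,"dz":0,"rx":0,"ry":0,"rz":0},
    {"dx":0.95,"dy":0.3,"dz":0,"rx":0,"ry":0,"rz":0},
    {"dx":0.95,"dy":0.3,"dz":0,"rx":0,"ry":0,"rz":0},
    {"dx":0.95,"dy":0.3,"dz":0,"rx":0,"ry":0,"rz":0},
    {"dx":0.95,"dy":0.3,"dz":0,"rx":0,"ry":0,"rz":0},
  ],
)

```text
time: 27.3
tool_pos: [640.3, 46.0, 98.7]
eef_rot: [0.002, 0.699, 0.715, 0.001]
ft_force: [0.1, -0.3, -2.5]
gripper_width: 0.501
```

Run:
```python
from h import *
st(); plan(([646,108,100],3))
```

```text
t 27.3 tcp [640.3  46.   98.7] ydir 1.36 z [ 0.004 -0.001 -1.   ] F [ 0.1 -0.3 -2.5] w 42.8 q [-0.1   0.66  1.47 -0.    1.01 -0.12]
-> [646. 108. 100.] 3 rows 3
   [0.82, 0.1, -0.02, 0.01, 0.01, -0.09]
   [0.82, 0.1, -0.02, 0.01, 0.01, -0.09]
   [0.82, 0.11, -0.02, 0.01, 0.01, -0.09]
```

Emit:
apply_moves(
  targets=[
    {"dx":0.8,"dy":0.1,"dz":0,"rx":0,"ry":0,"rz":-0.1},
    {"dx":0.7,"dy":0.1,"dz":0,"rx":0,"ry":0,"rz":-0.1},
    {"dx":0.4,"dy":0.1,"dz":0.3,"rx":0,"ry":0,"rz":-0.1},
    {"dx":0.2,"dy":0,"dz":0.6,"rx":0,"ry":0,"rz":0},
    {"dx":0.1,"dy":0,"dz":0.8,"rx":0,"ry":0,"rz":0},
  ],
)

```text
time: 27.8
tool_pos: [649.8, 104.6, 55.0]
eef_rot: [0.004, 0.686, 0.728, 0.003]
ft_force: [0.5, 0.6, -2.5]
gripper_width: 0.508
```

Emit:
apply_moves(
  targets=[
    {"dx":0,"dy":0,"dz":0.8,"rx":0,"ry":0,"rz":0},
    {"dx":0,"dy":0,"dz":0.8,"rx":0,"ry":0,"rz":0},
    {"dx":0,"dy":0,"dz":0.4,"rx":0,"ry":0,"rz":0},
    {"dx":0,"dy":0,"dz":0.2,"rx":0,"ry":0,"rz":0},
    {"dx":0,"dy":0,"dz":0,"rx":0,"ry":0,"rz":0},
  ],
)

```text
time: 28.3
tool_pos: [645.0, 101.7, -10.5]
eef_rot: [-0.0, 0.687, 0.727, -0.002]
ft_force: [-0.8, -0.3, -2.5]
gripper_width: 0.502
```

Run:
```python
from h import *
st()
```

```text
t 28.3 tcp [645.  101.7 -10.5] ydir 3.26 z [-0.003 -0.003 -1.   ] F [-0.8 -0.3 -2.5] w 42.9 q [-0.01  0.82  1.48 -0.    0.84 -0.07]
```

Emit:
apply_moves(
  targets=[
    {"dx":0,"dy":0,"dz":0.15,"rx":0,"ry":0,"rz":0},
    {"dx":0,"dy":0,"dz":0.2,"rx":0,"ry":0,"rz":0},
    {"dx":0,"dy":0,"dz":0.1,"rx":0,"ry":0,"rz":0},
    {"dx":0,"dy":0,"dz":0,"rx":0,"ry":0,"rz":0},
  ],
)

```text
time: 28.7
tool_pos: [647.1, 101.1, -20.3]
eef_rot: [0.002, 0.687, 0.727, -0.0]
ft_force: [-0.1, -0.4, -3.3]
gripper_width: 0.503
```

Emit:
apply_moves(
  targets=[
    {"dx":0,"dy":0,"dz":0.08,"rx":0,"ry":0,"rz":0},
    {"dx":0,"dy":0,"dz":0.06,"rx":0,"ry":0,"rz":0},
  ],
)

```text
time: 28.9
tool_pos: [648.0, 101.2, -23.0]
eef_rot: [0.002, 0.687, 0.727, 0.0]
ft_force: [0.8, 0.0, -2.6]
gripper_width: 0.503
```

Emit:
apply_moves(
  targets=[
    {"dx":0,"dy":0,"dz":0.08,"rx":0,"ry":0,"rz":0},
    {"dx":0,"dy":0,"dz":0.06,"rx":0,"ry":0,"rz":0},
  ],
)

```text
time: 29.1
tool_pos: [648.2, 101.2, -26.0]
eef_rot: [0.003, 0.687, 0.727, 0.0]
ft_force: [-2.8, 0.8, 8.4]
gripper_width: 0.501
```

Emit:
apply_moves(
  targets=[
    {"dx":0,"dy":0,"dz":0.05,"rx":0,"ry":0,"rz":0},
  ],
)

```text
time: 29.2
tool_pos: [648.2, 101.2, -26.0]
eef_rot: [0.003, 0.687, 0.727, 0.0]
ft_force: [-2.6, 0.5, 10.5]
gripper_width: 0.502
```

Emit:
apply_moves(
  targets=[
    {"dx":0,"dy":0,"dz":0,"rx":0,"ry":0,"rz":0},
    {"dx":0,"dy":0,"dz":0,"rx":0,"ry":0,"rz":0},
    {"dx":0,"dy":0,"dz":0,"rx":0,"ry":0,"rz":0},
    {"dx":0,"dy":0,"dz":-0.2,"rx":0,"ry":0,"rz":0},
    {"dx":0,"dy":0,"dz":-0.5,"rx":0,"ry":0,"rz":0},
  ],
  claw=60,
)

```text
time: 29.7
tool_pos: [648.2, 101.3, -8.1]
eef_rot: [0.002, 0.687, 0.727, 0.0]
ft_force: [-1.5, 0.3, -0.4]
gripper_width: 0.705
```

Emit:
apply_moves(
  targets=[
    {"dx":0,"dy":0,"dz":-0.8,"rx":0,"ry":0,"rz":0},
    {"dx":0,"dy":0,"dz":-1,"rx":0,"ry":0,"rz":0},
    {"dx":0,"dy":0,"dz":-1,"rx":0,"ry":0,"rz":0},
    {"dx":-0.1,"dy":-0.2,"dz":-1,"rx":0,"ry":0,"rz":0},
    {"dx":-0.3,"dy":-0.5,"dz":-1,"rx":0,"ry":0,"rz":0},
  ],
)

```text
time: 30.2
tool_pos: [630.9, 91.2, 118.0]
eef_rot: [0.002, 0.686, 0.727, 0.0]
ft_force: [0.8, 0.2, -0.1]
gripper_width: 0.707
```

Emit:
apply_moves(
  targets=[
    {"dx":-0.35,"dy":-0.8,"dz":-0.6,"rx":0,"ry":0,"rz":0},
    {"dx":-0.4,"dy":-0.9,"dz":0,"rx":0,"ry":0,"rz":0.1},
    {"dx":-0.4,"dy":-0.9,"dz":0,"rx":0,"ry":0,"rz":0.1},
    {"dx":-0.4,"dy":-0.9,"dz":0,"rx":0,"ry":0,"rz":0.1},
    {"dx":-0.4,"dy":-0.8,"dz":0,"rx":0,"ry":0,"rz":0},
  ],
  claw=85,
)

```text
time: 30.7
tool_pos: [528.8, 36.2, 143.8]
eef_rot: [0.011, 0.697, 0.717, 0.007]
ft_force: [0.2, 0.1, 0.2]
gripper_width: 0.995
```

Run:
```python
from h import *
st(); plan(([480.5,21,110],1.6))
```

```text
t 30.7 tcp [528.8  36.2 143.8] ydir 1.55 z [ 0.025 -0.004 -1.   ] F [0.2 0.1 0.2] w 85.0 q [-0.14  0.46  1.74 -0.    0.92 -0.17]
-> [480.5  21.  110. ] 1.6 rows 2
   [-0.27, -0.99, 0.65, 0.12, 0.02, -0.0]
   [-0.27, -0.98, 0.66, 0.12, 0.02, -0.0]
```

Emit:
apply_moves(
  targets=[
    {"dx":-0.2,"dy":-0.6,"dz":0.2,"rx":0.05,"ry":0,"rz":0},
    {"dx":-0.2,"dy":-0.6,"dz":0.4,"rx":0.1,"ry":0,"rz":0},
    {"dx":-0.1,"dy":-0.5,"dz":0.4,"rx":0.1,"ry":0,"rz":0},
    {"dx":0,"dy":-0.2,"dz":0.2,"rx":0,"ry":0,"rz":0},
    {"dx":0,"dy":0,"dz":0,"rx":0,"ry":0,"rz":0},
  ],
)

```text
time: 31.2
tool_pos: [478.8, 20.6, 117.7]
eef_rot: [0.004, 0.698, 0.716, -0.001]
ft_force: [0.4, -0.3, 0.3]
gripper_width: 0.996
```

Run:
```python
from h import *
st(); viewer.get_image("wrist"); c=cam("wrist")
for k in("ring_steel_a","ring_brass"):
  for d in models.silhouettes(k,"wrist"): print(k,d["conf"],np.round(d["box"]),boxfit(c,d["box"],114,1.6,22,24,[480,-40]))
viewer.get_image("wrist")
st(); plan(([480.5,22,60],1.6))
```

```text
t 31.2 tcp [478.8  20.6 117.7] ydir 1.42 z [ 0.005 -0.006 -1.   ] F [ 0.4 -0.3  0.3] w 85.0 q [-0.19  0.45  1.87 -0.01  0.82 -0.21]
ring_steel_a 0.73 [223. 141. 294. 194.] (array([481.6732213 ,  58.49511154]), np.float64(1.1178951377694375))
ring_brass 0.93 [227. 194. 288. 249.] (array([481.96409662,  20.06965206]), np.float64(1.7699501094555785))
t 31.4 tcp [480.9  20.5 118.1] ydir 1.46 z [ 0.008 -0.007 -1.   ] F [0.7 0.7 0.1] w 85.0 q [-0.19  0.45  1.87 -0.01  0.82 -0.21]
-> [480.5  22.   60. ] 1.6 rows 3
   [0.03, -0.01, 0.77, 0.02, 0.02, -0.01]
   [0.02, -0.01, 0.77, 0.02, 0.02, -0.01]
   [0.02, -0.01, 0.77, 0.02, 0.02, -0.01]
```

Emit:
apply_moves(
  targets=[
    {"dx":0.1,"dy":0,"dz":0.3,"rx":0.05,"ry":0.05,"rz":-0.03},
    {"dx":0.05,"dy":0,"dz":0.5,"rx":0.03,"ry":0.03,"rz":0},
    {"dx":0,"dy":0,"dz":0.6,"rx":0,"ry":0,"rz":0},
    {"dx":0,"dy":0,"dz":0.5,"rx":0,"ry":0,"rz":0},
    {"dx":0,"dy":0,"dz":0.2,"rx":0,"ry":0,"rz":0},
  ],
)

```text
time: 31.9
tool_pos: [484.2, 24.9, 62.5]
eef_rot: [0.001, 0.696, 0.718, 0.002]
ft_force: [-0.4, 0.2, -0.2]
gripper_width: 0.995
```

Emit:
apply_moves(
  targets=[
    {"dx":0,"dy":0,"dz":0.05,"rx":0,"ry":0,"rz":0},
    {"dx":0,"dy":0,"dz":0,"rx":0,"ry":0,"rz":0},
  ],
)

```text
time: 32.1
tool_pos: [483.5, 25.2, 59.5]
eef_rot: [-0.001, 0.696, 0.718, 0.001]
ft_force: [1.1, 0.2, 0.0]
gripper_width: 0.994
```

Run:
```python
from h import *
st(); plan(([480.5,22,60],1.6))
```

```text
t 32.1 tcp [483.5  25.2  59.5] ydir 1.73 z [-0.     0.002 -1.   ] F [1.1 0.2 0. ] w 84.9 q [-0.18  0.56  1.9   0.    0.68 -0.21]
-> [480.5  22.   60. ] 1.6 rows 1
   [-0.12, -0.12, -0.02, -0.0, -0.02, 0.02]
```

Emit:
apply_moves(
  targets=[
    {"dx":-0.12,"dy":-0.14,"dz":0,"rx":0,"ry":-0.02,"rz":0.02},
    {"dx":0,"dy":0,"dz":0,"rx":0,"ry":0,"rz":0},
  ],
)

```text
time: 32.3
tool_pos: [480.2, 21.9, 59.8]
eef_rot: [0.0, 0.697, 0.717, 0.0]
ft_force: [-0.0, -0.6, 0.8]
gripper_width: 0.995
```

Emit:
apply_moves(
  targets=[
    {"dx":0,"dy":0,"dz":0,"rx":0,"ry":0,"rz":0},
    {"dx":0,"dy":0,"dz":0,"rx":0,"ry":0,"rz":0},
    {"dx":0,"dy":0,"dz":0,"rx":0,"ry":0,"rz":0},
    {"dx":0,"dy":0,"dz":0,"rx":0,"ry":0,"rz":0},
    {"dx":0,"dy":0,"dz":0,"rx":0,"ry":0,"rz":0},
  ],
  claw=34,
)

```text
time: 32.8
tool_pos: [481.1, 21.6, 61.3]
eef_rot: [0.002, 0.697, 0.717, 0.001]
ft_force: [0.2, 0.6, -1.0]
gripper_width: 0.503
```

Run:
```python
from h import *
st()
```

```text
t 32.8 tcp [481.1  21.6  61.3] ydir 1.61 z [ 0.004 -0.001 -1.   ] F [ 0.2  0.6 -1. ] w 42.9 q [-0.19  0.56  1.91 -0.    0.67 -0.22]
```

Emit:
apply_moves(
  targets=[
    {"dx":0,"dy":0,"dz":-0.22,"rx":0.03,"ry":0,"rz":0},
    {"dx":0,"dy":0,"dz":0,"rx":0,"ry":0,"rz":0},
    {"dx":-0.3,"dy":0,"dz":0,"rx":0,"ry":0,"rz":0},
    {"dx":-0.5,"dy":0,"dz":0,"rx":0,"ry":0,"rz":0},
  ],
)

```text
time: 33.2
tool_pos: [480.6, 1.9, 66.6]
eef_rot: [-0.0, 0.696, 0.718, -0.001]
ft_force: [0.6, 0.3, -1.8]
gripper_width: 0.506
```

Emit:
apply_moves(
  targets=[
    {"dx":-0.6,"dy":0,"dz":0,"rx":0,"ry":0,"rz":0},
    {"dx":-0.6,"dy":0,"dz":0,"rx":0,"ry":0,"rz":0},
    {"dx":-0.6,"dy":0,"dz":0,"rx":0,"ry":0,"rz":0},
    {"dx":-0.6,"dy":0,"dz":0,"rx":0,"ry":0,"rz":0},
  ],
)

```text
time: 33.6
tool_pos: [482.1, -63.4, 66.2]
eef_rot: [-0.001, 0.696, 0.718, -0.001]
ft_force: [0.2, 0.5, -1.7]
gripper_width: 0.501
```

Run:
```python
from h import *
st()
```

```text
t 33.6 tcp [482.1 -63.4  66.2] ydir 1.78 z [-0.002 -0.001 -1.   ] F [ 0.2  0.5 -1.7] w 42.8 q [-0.36  0.55  1.89 -0.    0.7  -0.39]
```

Emit:
apply_moves(
  targets=[
    {"dx":-0.7,"dy":0,"dz":0,"rx":0,"ry":0,"rz":0},
    {"dx":-0.7,"dy":0,"dz":0,"rx":0,"ry":0,"rz":0},
    {"dx":-0.7,"dy":0,"dz":0,"rx":0,"ry":0,"rz":0},
    {"dx":-0.7,"dy":0,"dz":0,"rx":0,"ry":0,"rz":0},
    {"dx":-0.4,"dy":0.1,"dz":0,"rx":0,"ry":0,"rz":0},
  ],
)

```text
time: 34.1
tool_pos: [485.6, -152.4, 65.5]
eef_rot: [-0.001, 0.698, 0.717, -0.002]
ft_force: [0.2, -0.4, -2.2]
gripper_width: 0.504
```

Emit:
apply_moves(
  targets=[
    {"dx":0,"dy":0.5,"dz":-0.3,"rx":0,"ry":0,"rz":0},
    {"dx":0.2,"dy":0.85,"dz":-0.4,"rx":-0.05,"ry":0,"rz":0},
    {"dx":0.4,"dy":0.85,"dz":-0.4,"rx":-0.05,"ry":0,"rz":0},
    {"dx":0.6,"dy":0.85,"dz":-0.3,"rx":0,"ry":0,"rz":0},
    {"dx":0.9,"dy":0.6,"dz":0,"rx":0,"ry":0,"rz":0},
  ],
)

```text
time: 34.6
tool_pos: [576.3, -104.4, 100.2]
eef_rot: [0.002, 0.702, 0.712, 0.001]
ft_force: [0.8, 0.8, -2.4]
gripper_width: 0.503
```

Run:
```python
from h import *
st(); plan(([592,323,105],-4))
```

```text
t 34.6 tcp [ 576.3 -104.4  100.2] ydir 0.85 z [ 0.004 -0.    -1.   ] F [ 0.8  0.8 -2.4] w 43.0 q [-0.37  0.59  1.62  0.    0.93 -0.39]
-> [592. 323. 105.] -4 rows 18
   [0.95, 0.05, -0.01, 0.0, 0.0, 0.04]
   [0.95, 0.04, -0.01, 0.0, 0.0, 0.04]
   [0.95, 0.04, -0.01, 0.0, 0.0, 0.04]
   [0.95, 0.04, -0.01, 0.0, 0.0, 0.04]
   [0.95, 0.03, -0.01, 0.0, 0.0, 0.04]
   [0.95, 0.03, -0.01, 0.0, 0.0, 0.04]
   [0.95, 0.02, -0.01, 0.0, 0.0, 0.04]
   [0.95, 0.02, -0.01, 0.0, 0.0, 0.04]
   [0.95, 0.01, -0.01, 0.0, 0.0, 0.04]
   [0.95, 0.01, -0.01, 0.0, 0.0, 0.04]
   [0.95, 0.0, -0.01, 0.0, 0.0, 0.04]
   [0.95, -0.0, -0.01, 0.0, 0.0, 0.04]
   [0.95, -0.0, -0.01, 0.0, 0.0, 0.04]
   [0.95, -0.01, -0.01, 0.0, 0.0, 0.04]
   [0.95, -0.01, -0.01, 0.0, 0.0, 0.04]
   [0.95, -0.02, -0.01, 0.0, 0.0, 0.04]
   [0.95, -0.02, -0.01, 0.0, 0.0, 0.04]
   [0.95, -0.03, -0.01, 0.0, 0.0, 0.04]
```

Emit:
apply_moves(
  targets=[
    {"dx":0.95,"dy":0.1,"dz":0,"rx":0,"ry":0,"rz":0.05},
    {"dx":0.95,"dy":0.1,"dz":0,"rx":0,"ry":0,"rz":0.05},
    {"dx":0.95,"dy":0.1,"dz":0,"rx":0,"ry":0,"rz":0.05},
    {"dx":0.95,"dy":0.1,"dz":0,"rx":0,"ry":0,"rz":0.05},
    {"dx":0.95,"dy":0.05,"dz":0,"rx":0,"ry":0,"rz":0.05},
  ],
)

```text
time: 35.1
tool_pos: [589.9, 15.9, 99.2]
eef_rot: [0.002, 0.712, 0.702, 0.002]
ft_force: [-0.2, -0.3, -1.8]
gripper_width: 0.503
```

Emit:
apply_moves(
  targets=[
    {"dx":0.95,"dy":0,"dz":0,"rx":0,"ry":0,"rz":0.05},
    {"dx":0.95,"dy":0,"dz":0,"rx":0,"ry":0,"rz":0.05},
    {"dx":0.95,"dy":0,"dz":0,"rx":0,"ry":0,"rz":0.05},
    {"dx":0.95,"dy":0,"dz":0,"rx":0,"ry":0,"rz":0.05},
    {"dx":0.95,"dy":0,"dz":0,"rx":0,"ry":0,"rz":0.05},
  ],
)

```text
time: 35.6
tool_pos: [591.6, 137.4, 97.2]
eef_rot: [0.0, 0.722, 0.692, -0.0]
ft_force: [0.4, -0.4, -2.0]
gripper_width: 0.505
```

Emit:
apply_moves(
  targets=[
    {"dx":0.95,"dy":0,"dz":0,"rx":0,"ry":0,"rz":0.05},
    {"dx":0.95,"dy":0,"dz":0,"rx":0,"ry":0,"rz":0.05},
    {"dx":0.95,"dy":0,"dz":0,"rx":0,"ry":0,"rz":0.05},
    {"dx":0.8,"dy":0,"dz":0,"rx":0,"ry":0,"rz":0.05},
    {"dx":0.6,"dy":0,"dz":0,"rx":0,"ry":0,"rz":0},
  ],
)

```text
time: 36.1
tool_pos: [595.7, 246.8, 94.7]
eef_rot: [-0.002, 0.73, 0.684, -0.002]
ft_force: [0.0, 0.4, -2.4]
gripper_width: 0.504
```

Run:
```python
from h import *
st(); plan(([592,323,55],-4))
```

```text
t 36.1 tcp [595.7 246.8  94.7] ydir -3.7 z [-0.005 -0.001 -1.   ] F [ 0.   0.4 -2.4] w 43.0 q [0.22 0.67 1.46 0.   1.02 0.28]
-> [592. 323.  55.] -4 rows 4
   [0.76, -0.08, 0.4, -0.01, 0.0, 0.01]
   [0.76, -0.09, 0.4, -0.01, 0.0, 0.01]
   [0.76, -0.09, 0.4, -0.01, 0.0, 0.01]
   [0.76, -0.09, 0.4, -0.01, 0.0, 0.01]
```

Emit:
apply_moves(
  targets=[
    {"dx":0.8,"dy":-0.1,"dz":0,"rx":0,"ry":0,"rz":0},
    {"dx":0.8,"dy":-0.1,"dz":0,"rx":0,"ry":0,"rz":0},
    {"dx":0.8,"dy":-0.1,"dz":0.2,"rx":0,"ry":0,"rz":0},
    {"dx":0.4,"dy":0,"dz":0.5,"rx":0,"ry":0,"rz":0},
    {"dx":0.1,"dy":0,"dz":0.8,"rx":0,"ry":0,"rz":0},
  ],
)

```text
time: 36.6
tool_pos: [595.1, 323.0, 57.0]
eef_rot: [-0.0, 0.729, 0.684, -0.0]
ft_force: [-0.1, 0.8, -3.5]
gripper_width: 0.501
```

Emit:
apply_moves(
  targets=[
    {"dx":0,"dy":0,"dz":0.8,"rx":0,"ry":0,"rz":0},
    {"dx":0,"dy":0,"dz":0.8,"rx":0,"ry":0,"rz":0},
    {"dx":0,"dy":0,"dz":0.4,"rx":0,"ry":0,"rz":0},
    {"dx":0,"dy":0,"dz":0.2,"rx":0,"ry":0,"rz":0},
    {"dx":0,"dy":0,"dz":0,"rx":0,"ry":0,"rz":0},
  ],
)

```text
time: 37.1
tool_pos: [592.0, 319.7, -6.9]
eef_rot: [-0.002, 0.729, 0.684, -0.006]
ft_force: [-0.7, -0.6, -1.4]
gripper_width: 0.507
```

Run:
```python
from h import *
st()
```

```text
t 37.1 tcp [592.  319.7  -6.9] ydir -3.63 z [-0.011 -0.005 -1.   ] F [-0.7 -0.6 -1.4] w 43.3 q [ 0.33  0.84  1.42 -0.    0.89  0.39]
```

Emit:
apply_moves(
  targets=[
    {"dx":0,"dy":0,"dz":0.2,"rx":0,"ry":0,"rz":0},
    {"dx":0,"dy":0,"dz":0.25,"rx":-0.05,"ry":0,"rz":0},
    {"dx":0,"dy":0,"dz":0.12,"rx":-0.05,"ry":0,"rz":0},
    {"dx":0,"dy":0,"dz":0,"rx":0,"ry":0,"rz":0},
  ],
)

```text
time: 37.5
tool_pos: [594.1, 319.7, -19.9]
eef_rot: [0.003, 0.729, 0.684, 0.0]
ft_force: [0.6, 0.4, -2.3]
gripper_width: 0.506
```

Emit:
apply_moves(
  targets=[
    {"dx":0,"dy":0,"dz":0.08,"rx":0,"ry":0,"rz":0},
    {"dx":0,"dy":0,"dz":0.06,"rx":0,"ry":0,"rz":0},
  ],
)

```text
time: 37.7
tool_pos: [594.7, 320.1, -22.6]
eef_rot: [0.004, 0.729, 0.684, 0.001]
ft_force: [-0.6, 0.0, -2.2]
gripper_width: 0.501
```

Emit:
apply_moves(
  targets=[
    {"dx":0,"dy":0,"dz":0.08,"rx":0,"ry":0,"rz":0},
    {"dx":0,"dy":0,"dz":0.07,"rx":0,"ry":0,"rz":0},
  ],
)

```text
time: 37.9
tool_pos: [595.1, 320.3, -26.2]
eef_rot: [0.004, 0.729, 0.684, 0.002]
ft_force: [-0.6, -1.1, -2.3]
gripper_width: 0.506
```

Emit:
apply_moves(
  targets=[
    {"dx":0,"dy":0,"dz":0.05,"rx":0,"ry":0,"rz":0},
  ],
)

```text
time: 38.0
tool_pos: [595.1, 320.3, -26.7]
eef_rot: [0.004, 0.729, 0.684, 0.002]
ft_force: [-2.8, -1.2, 9.6]
gripper_width: 0.503
```

Emit:
apply_moves(
  targets=[
    {"dx":0,"dy":0,"dz":0,"rx":0,"ry":0,"rz":0},
    {"dx":0,"dy":0,"dz":0,"rx":0,"ry":0,"rz":0},
    {"dx":0,"dy":0,"dz":0,"rx":0,"ry":0,"rz":0},
    {"dx":0,"dy":0,"dz":-0.2,"rx":0,"ry":0,"rz":0},
    {"dx":0,"dy":0,"dz":-0.5,"rx":0,"ry":0,"rz":0},
  ],
  claw=60,
)

```text
time: 38.5
tool_pos: [595.0, 320.3, -9.0]
eef_rot: [0.004, 0.729, 0.684, 0.001]
ft_force: [-0.3, -0.2, 0.7]
gripper_width: 0.702
```

Emit:
apply_moves(
  targets=[
    {"dx":0,"dy":0,"dz":-0.8,"rx":0,"ry":0,"rz":0},
    {"dx":0,"dy":0,"dz":-1,"rx":0,"ry":0,"rz":0},
    {"dx":0,"dy":0,"dz":-1,"rx":0,"ry":0,"rz":0},
    {"dx":-0.3,"dy":-0.1,"dz":-1,"rx":0,"ry":0,"rz":0},
    {"dx":-0.6,"dy":-0.2,"dz":-1,"rx":0,"ry":0,"rz":0},
  ],
)

```text
time: 39.0
tool_pos: [584.8, 299.5, 117.4]
eef_rot: [0.004, 0.729, 0.685, 0.002]
ft_force: [-0.3, -0.9, -0.6]
gripper_width: 0.701
```

Emit:
apply_moves(
  targets=[
    {"dx":-0.8,"dy":-0.4,"dz":-0.8,"rx":0,"ry":0,"rz":0},
    {"dx":-0.9,"dy":-0.5,"dz":-0.4,"rx":0,"ry":0,"rz":-0.1},
    {"dx":-0.9,"dy":-0.5,"dz":0,"rx":0,"ry":0,"rz":-0.2},
    {"dx":-0.9,"dy":-0.5,"dz":0,"rx":0,"ry":0,"rz":-0.2},
    {"dx":-0.9,"dy":-0.5,"dz":0,"rx":0,"ry":0,"rz":-0.2},
  ],
  claw=85,
)

```text
time: 39.5
tool_pos: [523.9, 191.4, 159.8]
eef_rot: [0.009, 0.701, 0.713, 0.011]
ft_force: [-0.5, 0.0, 0.6]
gripper_width: 0.997
```

Emit:
apply_moves(
  targets=[
    {"dx":-0.9,"dy":-0.5,"dz":0,"rx":0,"ry":0,"rz":-0.1},
    {"dx":-0.9,"dy":-0.4,"dz":0,"rx":0,"ry":0,"rz":-0.1},
    {"dx":-0.8,"dy":-0.4,"dz":0,"rx":0,"ry":0,"rz":0},
    {"dx":-0.5,"dy":-0.2,"dz":0,"rx":0,"ry":0,"rz":0},
    {"dx":-0.2,"dy":0,"dz":0,"rx":0,"ry":0,"rz":0},
  ],
)

```text
time: 40.0
tool_pos: [486.5, 103.3, 164.3]
eef_rot: [0.012, 0.693, 0.72, 0.013]
ft_force: [-0.6, -0.5, 0.6]
gripper_width: 0.994
```

Run:
```python
from h import *
st(); plan(([480,59,115],1.6))
```

```text
t 40.0 tcp [486.5 103.3 164.3] ydir 2.19 z [ 0.036  0.002 -0.999] F [-0.6 -0.5  0.6] w 84.9 q [-0.02  0.38  1.81  0.    0.92 -0.06]
-> [480.  59. 115.] 1.6 rows 2
   [-0.88, -0.2, 0.98, 0.17, -0.0, 0.05]
   [-0.88, -0.18, 0.98, 0.17, -0.0, 0.05]
```

Emit:
apply_moves(
  targets=[
    {"dx":-0.6,"dy":-0.1,"dz":0.1,"rx":0.1,"ry":0,"rz":0.05},
    {"dx":-0.7,"dy":-0.1,"dz":0.4,"rx":0.1,"ry":0,"rz":0.05},
    {"dx":-0.4,"dy":-0.1,"dz":0.5,"rx":0.1,"ry":0,"rz":0},
    {"dx":-0.1,"dy":0,"dz":0.5,"rx":0.05,"ry":0,"rz":0},
    {"dx":0,"dy":0,"dz":0.1,"rx":0,"ry":0,"rz":0},
  ],
)

```text
time: 40.5
tool_pos: [485.7, 57.5, 124.7]
eef_rot: [0.002, 0.697, 0.717, 0.003]
ft_force: [-1.0, 0.1, -0.3]
gripper_width: 0.995
```

Run:
```python
from h import *
st(); viewer.get_image("wrist"); c=cam("wrist")
for k in("ring_steel_a",):
  for d in models.silhouettes(k,"wrist"): print(k,d["conf"],np.round(d["box"]),boxfit(c,d["box"],114,1.6,22,24,[480,-40]))
viewer.get_image("wrist")
st(); plan(([480,59,60],1.6))
```

```text
t 40.5 tcp [485.7  57.5 124.7] ydir 1.56 z [ 0.007  0.002 -1.   ] F [-1.   0.1 -0.3] w 85.0 q [-0.11  0.45  1.84  0.    0.85 -0.14]
ring_steel_a 0.76 [214. 190. 279. 244.] (array([480.49724384,  57.55088888]), np.float64(1.3736386019623978))
t 40.65 tcp [485.9  58.  125.8] ydir 1.63 z [ 0.008  0.002 -1.   ] F [ 0.  -0.4  0.2] w 84.8 q [-0.11  0.45  1.84  0.    0.85 -0.14]
-> [480.  59.  60.] 1.6 rows 3
   [0.01, -0.09, 0.88, 0.03, -0.0, 0.0]
   [0.02, -0.08, 0.88, 0.03, -0.0, 0.0]
   [0.02, -0.08, 0.88, 0.03, -0.0, 0.0]
```

Emit:
apply_moves(
  targets=[
    {"dx":0,"dy":-0.2,"dz":0.3,"rx":0.05,"ry":0,"rz":0},
    {"dx":0,"dy":-0.1,"dz":0.5,"rx":0.03,"ry":0,"rz":0},
    {"dx":0,"dy":0,"dz":0.7,"rx":0,"ry":0,"rz":0},
    {"dx":0,"dy":0,"dz":0.6,"rx":0,"ry":0,"rz":0},
    {"dx":0,"dy":0,"dz":0.3,"rx":0,"ry":0,"rz":0},
  ],
)

```text
time: 41.15
tool_pos: [479.3, 60.2, 65.3]
eef_rot: [0.001, 0.696, 0.718, 0.002]
ft_force: [-0.8, -0.4, -0.8]
gripper_width: 0.994
```

Emit:
apply_moves(
  targets=[
    {"dx":0,"dy":0,"dz":0.05,"rx":0,"ry":0,"rz":0},
    {"dx":0,"dy":0,"dz":0,"rx":0,"ry":0,"rz":0},
  ],
)

```text
time: 41.35
tool_pos: [478.3, 60.8, 63.3]
eef_rot: [0.0, 0.695, 0.719, 0.002]
ft_force: [0.1, 0.2, -0.9]
gripper_width: 0.996
```

Run:
```python
from h import *
st(); plan(([479.5,58.5,60],1.6))
```

```text
t 41.35 tcp [478.3  60.8  63.3] ydir 1.9 z [ 0.003  0.002 -1.   ] F [ 0.1  0.2 -0.9] w 85.1 q [-0.11  0.55  1.9   0.    0.68 -0.14]
-> [479.5  58.5  60. ] 1.6 rows 1
   [-0.09, 0.04, 0.13, 0.03, -0.01, 0.05]
```

Emit:
apply_moves(
  targets=[
    {"dx":-0.09,"dy":0.03,"dz":0.13,"rx":0.03,"ry":0,"rz":0.05},
    {"dx":0,"dy":0,"dz":0,"rx":0,"ry":0,"rz":0},
  ],
)

```text
time: 41.55
tool_pos: [480.0, 58.5, 60.8]
eef_rot: [0.0, 0.697, 0.717, 0.001]
ft_force: [0.1, -0.5, -0.1]
gripper_width: 0.994
```

Emit:
apply_moves(
  targets=[
    {"dx":0,"dy":0,"dz":0,"rx":0,"ry":0,"rz":0},
    {"dx":0,"dy":0,"dz":0,"rx":0,"ry":0,"rz":0},
    {"dx":0,"dy":0,"dz":0,"rx":0,"ry":0,"rz":0},
    {"dx":0,"dy":0,"dz":0,"rx":0,"ry":0,"rz":0},
    {"dx":0,"dy":0,"dz":0,"rx":0,"ry":0,"rz":0},
  ],
  claw=34,
)

```text
time: 42.05
tool_pos: [481.3, 58.2, 62.0]
eef_rot: [0.001, 0.697, 0.717, 0.002]
ft_force: [0.5, 0.1, -0.9]
gripper_width: 0.501
```

Emit:
apply_moves(
  targets=[
    {"dx":0,"dy":0,"dz":-0.2,"rx":0.03,"ry":0,"rz":0},
    {"dx":0,"dy":0,"dz":0,"rx":0,"ry":0,"rz":0},
    {"dx":-0.3,"dy":0,"dz":0,"rx":0,"ry":0,"rz":0},
  ],
)

```text
time: 42.35
tool_pos: [480.2, 51.1, 66.8]
eef_rot: [-0.001, 0.697, 0.717, 0.0]
ft_force: [-0.6, -0.7, -1.5]
gripper_width: 0.497
```

Run:
```python
from h import *
st()
```

```text
t 42.35 tcp [480.2  51.1  66.8] ydir 1.65 z [-0.001  0.001 -1.   ] F [-0.6 -0.7 -1.5] w 42.4 q [-0.13  0.55  1.9   0.    0.7  -0.16]
```

Emit:
apply_moves(
  targets=[
    {"dx":-0.5,"dy":0,"dz":0,"rx":0,"ry":0,"rz":0},
    {"dx":-0.6,"dy":0,"dz":0,"rx":0,"ry":0,"rz":0},
    {"dx":-0.6,"dy":0,"dz":0,"rx":0,"ry":0,"rz":0},
    {"dx":-0.6,"dy":0,"dz":0,"rx":0,"ry":0,"rz":0},
    {"dx":-0.6,"dy":0,"dz":0,"rx":0,"ry":0,"rz":0},
  ],
)

```text
time: 42.85
tool_pos: [481.6, -26.8, 66.2]
eef_rot: [-0.001, 0.696, 0.718, -0.001]
ft_force: [0.6, -0.9, -2.4]
gripper_width: 0.503
```

Run:
```python
from h import *
st()
```

```text
t 42.85 tcp [481.6 -26.8  66.2] ydir 1.76 z [-0.003  0.001 -1.   ] F [ 0.6 -0.9 -2.4] w 42.9 q [-0.29  0.55  1.9  -0.    0.7  -0.32]
```

Emit:
apply_moves(
  targets=[
    {"dx":-0.7,"dy":0,"dz":0,"rx":0,"ry":0,"rz":0},
    {"dx":-0.7,"dy":0,"dz":0,"rx":0,"ry":0,"rz":0},
    {"dx":-0.7,"dy":0,"dz":0,"rx":0,"ry":0,"rz":0},
    {"dx":-0.7,"dy":0,"dz":0,"rx":0,"ry":0,"rz":0},
    {"dx":-0.7,"dy":0,"dz":0,"rx":0,"ry":0,"rz":0},
  ],
)

```text
time: 43.35
tool_pos: [482.3, -122.8, 65.3]
eef_rot: [-0.002, 0.697, 0.717, -0.001]
ft_force: [0.4, -0.6, -1.5]
gripper_width: 0.502
```

Emit:
apply_moves(
  targets=[
    {"dx":-0.7,"dy":0,"dz":0,"rx":0,"ry":0,"rz":0},
    {"dx":-0.7,"dy":0.2,"dz":0,"rx":0,"ry":0,"rz":0},
    {"dx":-0.7,"dy":0.6,"dz":-0.3,"rx":0,"ry":0,"rz":0.1},
    {"dx":-0.7,"dy":0.8,"dz":-0.4,"rx":0,"ry":0,"rz":0.1},
    {"dx":-0.6,"dy":0.8,"dz":-0.2,"rx":0,"ry":0,"rz":0.1},
  ],
)

```text
time: 43.85
tool_pos: [540.1, -214.8, 85.7]
eef_rot: [-0.006, 0.711, 0.703, -0.003]
ft_force: [-0.7, -0.2, -2.1]
gripper_width: 0.506
```

Run:
```python
from h import *
st(); plan(([575,-272,85],-1))
viewer.get_image("top"); c=cam("top")
for k in ("ring_steel_a","ring_reject","ring_brass","collar"):
  for d in models.recognise(k,"top"): b=d["box"]; print(k,round(d["conf"],2),plane(c,[[(b[0]+b[2])/2,(b[1]+b[3])/2]],30)[0].round())
```

```text
t 43.85 tcp [ 540.1 -214.8   85.7] ydir -0.61 z [-0.013  0.004 -1.   ] F [-0.7 -0.2 -2.1] w 43.2 q [-0.57  0.61  1.63 -0.    0.91 -0.56]
-> [ 575. -272.   85.] -1 rows 3
   [-0.76, 0.47, 0.0, -0.04, -0.01, 0.02]
   [-0.76, 0.48, 0.0, -0.04, -0.01, 0.02]
   [-0.76, 0.48, 0.01, -0.04, -0.01, 0.02]
collar 0.56 [473.  84.  30.]
```

Emit:
apply_moves(
  targets=[
    {"dx":-0.75,"dy":0.5,"dz":0,"rx":-0.04,"ry":0,"rz":0},
    {"dx":-0.75,"dy":0.4,"dz":0,"rx":-0.04,"ry":0,"rz":0},
    {"dx":-0.5,"dy":0.2,"dz":0,"rx":-0.04,"ry":0,"rz":0},
    {"dx":-0.1,"dy":0,"dz":0,"rx":0,"ry":0,"rz":0},
    {"dx":0,"dy":0,"dz":0,"rx":0,"ry":0,"rz":0},
  ],
)

```text
time: 44.6
tool_pos: [558.6, -260.6, 80.6]
eef_rot: [-0.01, 0.709, 0.705, 0.0]
ft_force: [-0.2, 0.6, -1.2]
gripper_width: 0.499
```

Run:
```python
from h import *
st(); im=viewer.get_image("wrist"); cv2.imwrite("pics/w8.png",cv2.resize(im[:,:,::-1],(640,480)))
plan(([575,-272,-12],-1))
```

```text
t 44.6 tcp [ 558.6 -260.6   80.6] ydir -0.38 z [-0.014  0.015 -1.   ] F [-0.2  0.6 -1.2] w 42.6 q [-0.62  0.66  1.53  0.    0.97 -0.62]
-> [ 575. -272.  -12.] -1 rows 4
   [-0.13, 0.18, 0.92, -0.04, -0.04, 0.03]
   [-0.13, 0.18, 0.92, -0.04, -0.04, 0.03]
   [-0.12, 0.17, 0.92, -0.04, -0.04, 0.03]
   [-0.12, 0.17, 0.93, -0.04, -0.04, 0.03]
```

View pics/w8.png

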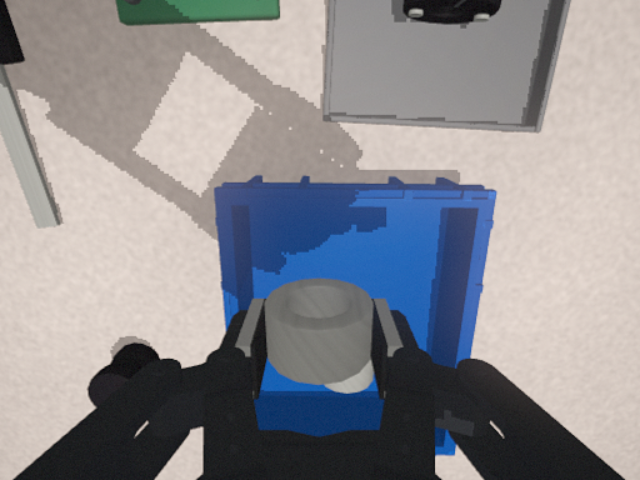

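The held steel ring is at (318,330) over the crate. The first steel ring shows behind it at (347,378), and the collar is still in the tray (450,10). I'll lower at y≈-270.

Emit:
apply_moves(
  targets=[
    {"dx":-0.1,"dy":0.2,"dz":0.4,"rx":-0.04,"ry":-0.04,"rz":0.03},
    {"dx":-0.1,"dy":0.2,"dz":0.8,"rx":-0.04,"ry":-0.04,"rz":0.03},
    {"dx":-0.1,"dy":0.1,"dz":0.8,"rx":-0.04,"ry":-0.04,"rz":0},
    {"dx":-0.1,"dy":0.1,"dz":0.8,"rx":0,"ry":0,"rz":0},
    {"dx":0,"dy":0,"dz":0.4,"rx":0,"ry":0,"rz":0},
  ],
)

```text
time: 45.15
tool_pos: [573.7, -267.1, -2.1]
eef_rot: [-0.0, 0.711, 0.703, 0.001]
ft_force: [0.6, -0.3, -1.4]
gripper_width: 0.5
```

Emit:
apply_moves(
  targets=[
    {"dx":0,"dy":0,"dz":0.2,"rx":0,"ry":0,"rz":0},
    {"dx":0,"dy":0,"dz":0.1,"rx":0,"ry":0,"rz":0},
    {"dx":0,"dy":0,"dz":0,"rx":0,"ry":0,"rz":0},
  ],
)

```text
time: 45.45
tool_pos: [572.3, -264.8, -12.0]
eef_rot: [-0.003, 0.711, 0.704, 0.0]
ft_force: [0.3, 0.4, -2.8]
gripper_width: 0.502
```

Run:
```python
from h import *
st(); plan(([575,-272,-20],-1))
```

```text
t 45.45 tcp [ 572.3 -264.8  -12. ] ydir -0.56 z [-0.004  0.004 -1.   ] F [ 0.3  0.4 -2.8] w 42.9 q [-0.61  0.81  1.55  0.    0.79 -0.6 ]
-> [ 575. -272.  -20.] -1 rows 1
   [-0.29, 0.11, 0.32, -0.03, -0.04, 0.07]
```

Emit:
apply_moves(
  targets=[
    {"dx":-0.15,"dy":0.05,"dz":0.15,"rx":-0.03,"ry":-0.04,"rz":0},
    {"dx":-0.1,"dy":0,"dz":0.12,"rx":0,"ry":0,"rz":0},
    {"dx":0,"dy":0,"dz":0.08,"rx":0,"ry":0,"rz":0},
    {"dx":0,"dy":0,"dz":0,"rx":0,"ry":0,"rz":0},
  ],
)

```text
time: 45.85
tool_pos: [575.1, -272.7, -19.0]
eef_rot: [0.002, 0.711, 0.704, 0.0]
ft_force: [0.6, 0.5, -1.4]
gripper_width: 0.505
```

Emit:
apply_moves(
  targets=[
    {"dx":0,"dy":0,"dz":0.08,"rx":0,"ry":0,"rz":0},
    {"dx":0,"dy":0,"dz":0.06,"rx":0,"ry":0,"rz":0},
  ],
)

```text
time: 46.05
tool_pos: [575.5, -273.2, -22.1]
eef_rot: [0.003, 0.711, 0.704, 0.0]
ft_force: [0.1, 0.1, -2.2]
gripper_width: 0.502
```

Emit:
apply_moves(
  targets=[
    {"dx":0,"dy":0,"dz":0.08,"rx":0,"ry":0,"rz":0},
    {"dx":0,"dy":0,"dz":0.05,"rx":0,"ry":0,"rz":0},
  ],
)

```text
time: 46.25
tool_pos: [575.5, -273.3, -25.0]
eef_rot: [0.003, 0.711, 0.704, 0.0]
ft_force: [-2.3, 1.8, 8.1]
gripper_width: 0.503
```

Emit:
apply_moves(
  targets=[
    {"dx":0,"dy":0,"dz":0.04,"rx":0,"ry":0,"rz":0},
  ],
)

```text
time: 46.35
tool_pos: [575.5, -273.3, -25.0]
eef_rot: [0.003, 0.711, 0.704, 0.0]
ft_force: [-2.1, 0.8, 8.7]
gripper_width: 0.504
```

Emit:
apply_moves(
  targets=[
    {"dx":0,"dy":0,"dz":0,"rx":0,"ry":0,"rz":0},
    {"dx":0,"dy":0,"dz":0,"rx":0,"ry":0,"rz":0},
    {"dx":0,"dy":0,"dz":0,"rx":0,"ry":0,"rz":0},
    {"dx":0,"dy":0,"dz":-0.2,"rx":0,"ry":0,"rz":0},
    {"dx":0,"dy":0,"dz":-0.5,"rx":0,"ry":0,"rz":0},
  ],
  claw=60,
)

```text
time: 46.85
tool_pos: [575.2, -272.9, -7.5]
eef_rot: [0.002, 0.711, 0.704, 0.0]
ft_force: [0.3, -0.0, -0.1]
gripper_width: 0.702
```

Emit:
apply_moves(
  targets=[
    {"dx":0,"dy":0,"dz":-0.8,"rx":0,"ry":0,"rz":0},
    {"dx":0,"dy":0,"dz":-1,"rx":0,"ry":0,"rz":0},
    {"dx":0,"dy":0,"dz":-1,"rx":0,"ry":0,"rz":0},
    {"dx":0,"dy":0,"dz":-1,"rx":0,"ry":0,"rz":0},
    {"dx":0,"dy":0,"dz":-1,"rx":0,"ry":0,"rz":0},
  ],
)

```text
time: 47.35
tool_pos: [573.5, -271.6, 118.5]
eef_rot: [0.001, 0.711, 0.704, -0.0]
ft_force: [-0.5, -0.6, -0.0]
gripper_width: 0.705
```

Emit:
apply_moves(
  targets=[
    {"dx":0,"dy":-0.7,"dz":-1,"rx":0,"ry":0,"rz":0},
    {"dx":0,"dy":-0.7,"dz":-1,"rx":0,"ry":0,"rz":0},
    {"dx":0,"dy":-0.8,"dz":-0.8,"rx":0,"ry":0,"rz":0},
    {"dx":0,"dy":-0.5,"dz":-0.4,"rx":0,"ry":0,"rz":0},
    {"dx":0,"dy":0,"dz":0,"rx":0,"ry":0,"rz":0},
  ],
)

```text
time: 47.85
tool_pos: [506.5, -272.2, 211.4]
eef_rot: [0.009, 0.71, 0.704, 0.001]
ft_force: [1.5, 0.4, -0.6]
gripper_width: 0.703
```

Run:
```python
from h import *
st(); im=viewer.get_image("top"); cv2.imwrite("pics/t9.png",cv2.resize(im[100:270,170:460,::-1],None,fx=2.7,fy=2.7,interpolation=cv2.INTER_CUBIC))
im=viewer.get_image("scene"); cv2.imwrite("pics/s9.png",cv2.resize(im[150:384,60:370,::-1],None,fx=2.5,fy=2.5,interpolation=cv2.INTER_CUBIC))
```

```text
t 47.85 tcp [ 506.5 -272.2  211.4] ydir -0.48 z [ 0.014 -0.012 -1.   ] F [ 1.5  0.4 -0.6] w 60.1 q [-0.69  0.43  1.55 -0.    1.14 -0.68]
```

View pics/t9.png

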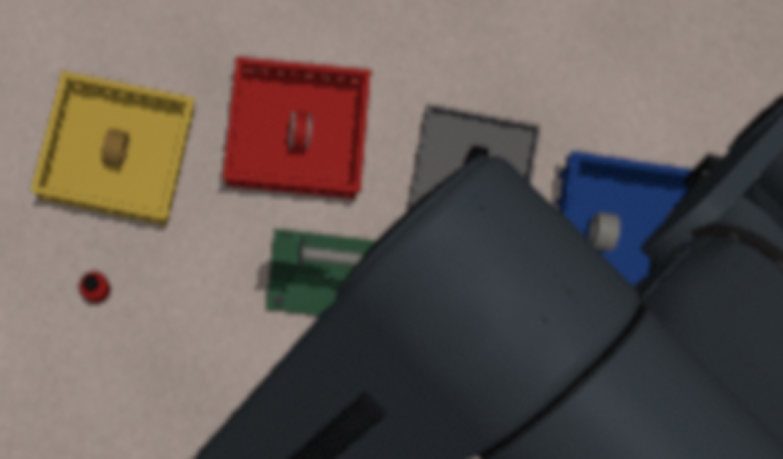

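View pics/s9.png

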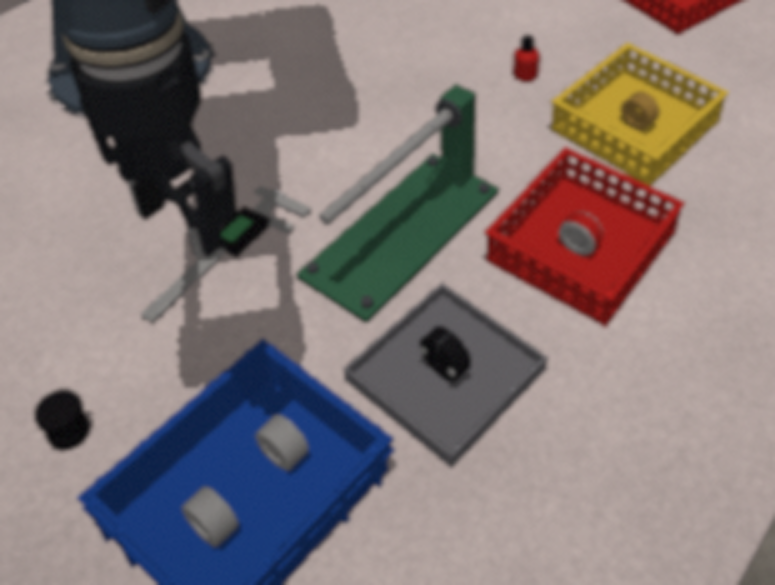

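The final pictures show both steel rings apart on the crate floor (283,442) and (210,517). The brass ring is in yellow (640,110), the reject in red (578,235), the collar in the tray (446,352), and the bar is empty. The caliper, loupe and bottle look unmoved, and the gripper is clear.

```bash
python3 -c "
from workcell import bot; print(bot.job_done())"
```

```text
the job is handed in; nothing more can be done
None
```

The job is handed in at about 48 s on the clock. The collar went into the grey tray first. After that came one steel ring to the blue crate, the reject to the nearer red basket, the brass ring to the yellow basket, and the second steel ring to the crate, about 80 mm from the first. Each piece was lowered until it touched the floor of its container, then released; the force readings there were at most about 17 N.

**Last checks:** The final scene picture shows all five parts where they belong, both steel rings apart on the crate floor, the bar empty and the robot clear. The caliper, loupe and paint bottle look unmoved, but I judged that by eye and did not measure them again. In the final top view the arm hid part of the crate and the caliper and loupe, so for those I relied on the scene view.

**What went wrong or disagreed:** The reported tool tip lies about 40–50 mm beyond where the fingertips show in the pictures. My first grasp at the collar therefore closed above it without touching anything. I allowed for the offset after that, and every later grasp held. The arm also drifted a few millimetres on faster moves, so I corrected its position before each grip.

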